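Pack up the sampling station for moving

TASK

Get the sampling station ready to be moved: first put every plywood offcut, on the stage and beside it, into the waste bin, and only then slide the stage's transport lock fully home to its locked end stop. Also close the sample pots, each lid seated on the pot of its own shape and size (a pot whose lid is missing stays open). Leave the pots upright and the tape, hex key and bottle where they are.

Things in the scene. Friction and masses are not known exactly. Their poses are not given: they have to be found in the camera images.
- stage: Fixed aluminium sampling stage, a box 180 (x) x 300 (y) x 90 mm high; origin at the centre of its underside. Its flat top, the deck, is 90 mm up; lips 6 mm high and 5 mm wide run along its far (+x) and both side edges. The transport lock runs along its near (-x) edge.
- lock (a joint): Transport lock on the stage: a black upright grip that slides along a low dark track, parallel to the stage's y axis. Value in m: 0 at the released end, 0.15 at the locked end stop; it grows towards the stage's +y. About 3 N of friction; it stays where it is left.
- lock_top (a point): Centre of the top of the lock's grip. The grip is a block 28 (stage x) x 20 (stage y) x 40 mm high; it rises from its track, whose top is 14 mm above the deck, to 54 mm above the deck. Orientation is the stage's.
- bin: Fixed grey plastic waste bin, open-topped, 180 x 180 x 90 mm high outside, walls and floor 5 mm; origin at the centre of its underside.
- chip1: Plywood offcut, straight bar 72 x 32 x 28 (mm along x, y, z); origin at the middle of the underside of the main bar, x along its length. About 45 g. Starts on the stage's deck. May be absent.
- chip2: Plywood offcut, L-shaped piece: bar 66 x 30 x 28 with a 12 mm side stub (18 mm long) on its +y side near the +x end (mm along x, y, z); origin at the middle of the underside of the main bar, x along its length. About 45 g. Starts on the stage's deck. May be absent.
- chip3: Plywood offcut, stepped piece: 50 x 34 x 28 with a narrower 18 mm long tongue (20 mm wide) on the +x end (mm along x, y, z); origin at the middle of the underside of the main bar, x along its length. About 45 g. Starts on the stage's deck. May be absent.
- chip4: Plywood offcut, bar 68 x 28 x 28 with an 8 mm raised pad (26 mm long) on top at the -x end (mm along x, y, z); origin at the middle of the underside of the main bar, x along its length. About 45 g. Starts on the stage's deck. May be absent.
- chip5: Plywood offcut, bar 54 x 30 x 28 with a half-round +x end, 69 mm long overall (mm along x, y, z); origin at the middle of the underside of the main bar, x along its length. About 45 g. Starts on the desk beside the stage. May be absent.
- pot_big: White ceramic sample pot, open, round, 96 mm outside diameter, 60 mm high, wall 5 mm, 0.4 kg, loose; origin at the centre of its underside.
- lid_big: White ceramic lid, round, 100 mm across; step 79 mm across for the 86 mm mouth of pot_big. Origin under its centre; upwards: step 8 mm, plate 8 mm (its top 16 mm up), bar knob 50 (x) x 16 (y) x 30 mm high, its top 46 mm up. About 0.11 kg, loose. Seated, its origin is 52 mm above the pot's origin. May be absent; its pot then stays open.
- pot_small: White ceramic sample pot, open, round, 68 mm outside diameter, 60 mm high, wall 5 mm, 0.4 kg, loose; origin at the centre of its underside.
- lid_small: White ceramic lid, round, 72 mm across; step 51 mm across for the 58 mm mouth of pot_small. Origin under its centre; upwards: step 8 mm, plate 8 mm (its top 16 mm up), bar knob 50 (x) x 16 (y) x 30 mm high, its top 46 mm up. About 0.11 kg, loose. Seated, its origin is 52 mm above the pot's origin. May be absent; its pot then stays open.
- pot_square: White ceramic sample pot, open, square, 80 x 80 mm outside with sides along its x and y axes, 60 mm high, wall 5 mm, 0.4 kg, loose; origin at the centre of its underside.
- lid_square: White ceramic lid, square, 84 x 84 mm with sides along its x and y axes; step 63 mm square for the 70 mm mouth of pot_square. Origin under its centre; upwards: step 8 mm, plate 8 mm (its top 16 mm up), bar knob 50 (x) x 16 (y) x 30 mm high, its top 46 mm up. About 0.11 kg, loose. Seated, its origin is 52 mm above the pot's origin. May be absent; its pot then stays open.
- tape: Cardboard-coloured ring of tape, 80 mm across, 24 mm high, loose; not part of the job. Origin under its centre.
- hexkey: L-shaped steel hex key, 100 mm, 8 mm thick, loose; not part of the job. Origin under the middle of its long leg.
- solvent: Amber bottle, 56 mm across, 130 mm high, loose; not part of the job. Origin under its centre.
Things that resemble listed ones, but are neither listed nor needed, are in the scene too. Leave any green or pink look-alike of the lid_square alone.

How it is judged:
By the outcome, as a careful person would: the job done as asked, in the order asked, and still so for the second after the job is handed in, with the robot touching nothing.
Of chip1, chip2, chip3, chip4, chip5 only 3 to 5 are there at a start; the rules pass over those that are not, and their reading is None.
Of lid_big, lid_small, lid_square only 2 to 3 are there at a start; the rules pass over those that are not, and their reading is None.
At some moment in a run one of chip1, chip2, chip3, chip4, chip5, lid_big, lid_small, lid_square may be knocked a few centimetres aside while the robot is not near it.
Once in a run the grip may slacken for a moment while it holds something.
It also fails if it takes over 208 s, if anything falls off the work surface, if the arm or the gripper's body presses on something with over 40 N, if the wrist force passes 120 N, or if a joint passes its speed limit or range.

ROBOT

A 6-joint arm with a two-finger parallel gripper is mounted at the origin on the work surface. World frame = base frame: x ahead of the robot, y to its left, z up, the work surface at z = 0. Lengths are in m, angles in rad, forces in N, time in s.
With the tool pointing down it reaches from about 0.325 to 0.9 m from the base axis. Payload 3.5 kg.
Tool frame: the origin (TCP) lies at the very end of the fingers, on their centre line; the grasp point (between the pads) lies 19 mm behind it; z points along the fingers, y is the direction in which the jaws open and shut (so a half turn about z gives the same grasp; the last joint's range is limited). The gripper opens to 85 mm and grips with 20 to 120 N. Pads are 22 mm wide; open, the fingers measure 114 mm over their backs; the gripper's body (76 mm by 85 mm) begins 54 mm behind the grasp point. The pads swing forward as they close: fully open they stand 13 mm farther back than shut.
Start: joints at [-1.293, 0.276, -0.026, 1.268, 0, 1.467], TCP at [0.232, -0.58, 0.231] pointing down, gripper open.
Joint ranges: [-3.12, 3.12], [-0.85, 1.88], [-1.08, 1.24], [-1.95, 2.15], [-1.57, 1.53], [-3.14, 3.14]. Speed limits (rad/s): [2.57, 2.57, 3.14, 3.14, 3.14, 3.14].

INTERFACE

Orientations are given as [roll, pitch, yaw] about the fixed x, y, z axes, in that order (R = Rz(yaw) Ry(pitch) Rx(roll)).
In Python, from workcell import observe, eyes, sign_off gives the robot as it stands.
- The arm moves only by the tool drive_tool, never from a script. Its argument "series" is a list of rows, each an object with "translation": the shift along the tool's x, y, z normalised to -1 to 1, where 1 is 0.25 m, a list of three; "spin": the turn about the tool's z normalised to -1 to 1, where 1 is pi rad. In form: [{"translation": [tx, ty, tz], "spin": spin}, ...]. A call has 1 to 12 rows; each row is the pose to reach, as a shift and turn from the pose commanded when the call began, along the tool's axes at that moment, turning the shorter way round; what a row does not reach only later rows make up. A row lasts 1/10 s, in which the tool goes at most 50 mm and 8.59 degrees, less where a joint would pass 70% of its speed; a pose out of reach is approached as far as the arm can. A call with a number of a shift or a turn outside -1 to 1 is refused whole. A call with a gripper value outside its range is refused whole. "grip" is the closure, from -1 (fully open) to 1 (shut), set as the call begins (left out, the last holds). The fingers move at their own pace and stop on an object; "grip_force" is the grip in N (left out, the last holds). Time passes only in rows, so rows that repeat a pose let the fingers close. It gives the time, the measured TCP pose, the force and the opening at its end, in the units of the state.
- observe(): the state, without advancing time (a new reading comes with each control period).
- eyes.capture(name): name is "scene" or "top" or "wrist"; returns a dict with "img" (400x640x3 uint8, red, green, blue), "camera_matrix" (3x3 intrinsics, pixels), "camera_from_world" (4x4, takes a point from world to camera coordinates). Camera axes: x right, y down, z forward; pixel columns grow to the right and rows downward; lengths in m; the calibration is good to about 2 mm. A picture is of the moment at which its call begins. There is no depth.
- sign_off(): hands the job in, once; it reports no verdict.
The state is a dict: "time_s": time; "q": joint angles; "joint_vel": joint speeds; "joint_efforts": joint torques, N m; "tool_pos": TCP position; "tcp_rot": TCP orientation; "wrist_force": force on the tool from outside, world axes, zero at the start; "ft_torque": the same for the moment, N m; "width": finger opening in m.
Only numpy, scipy, OpenCV 4.12 (cv2) and the standard library are available. Lean on these libraries where they do the work, as an engineer would, in place of code of your own. Each camera call takes 0.05 s, during which the arm holds its last target.

## Working session

There is one attempt and no reset: what is moved stays moved. The work goes in short steps, Python scripts to look and compute and a tool call to move; the robot and the scene stay as the last step left them, time stands still between calls to the robot, and variables do not carry over. Pictures are saved under pics/ and viewed, and the job is handed in when it is done.

Besides the shell and the picture viewer there is one more tool, called after "Request:" as name(argument=value, ...), one argument or row to a line, values as JSON. drive_tool: Moves the arm, as the interface text tells. Its arguments: {"type":"object","properties":{"series":{"type":"array"},"grip":{"type":"number"},"grip_force":{"type":"number"}},"required":["series"]}

```bash
ls; mkdir -p pics; python3 - <<'E'
from workcell import observe, eyes
import cv2
print(observe())
for n in ("scene","top","wrist"):
    c=eyes.capture(n); cv2.imwrite(f"pics/a_{n}.png",c["img"][:,:,::-1]); print(n,c["camera_matrix"].tolist(),c["camera_from_world"].round(4).tolist())
E
```

```text
pics
{'time_s': 0.0, 'q': array([-1.29336624e+00,  2.77116692e-01, -2.78858463e-02,  1.26800914e+00,
       -9.95502859e-06,  1.46739123e+00]), 'joint_vel': array([-0.00037479,  0.00314973,  0.00077313,  0.00032461,  0.00097804,
        0.00038496]), 'joint_efforts': array([-1.08859815e-03, -4.45512164e+01,  2.95200366e+01,  1.62566663e-02,
       -1.81044443e-04, -8.36067002e-07]), 'tool_pos': array([ 0.23207943, -0.57947035,  0.23016749]), 'tcp_rot': array([-3.13938811e+00, -2.18768680e-04,  3.80834951e-01]), 'wrist_force': array([ 0.21055604, -0.25023279, -0.01377616]), 'ft_torque': array([ 0.0456973 , -0.04823397,  0.01877788]), 'width': 0.08537077712552704}
scene [[411.9933800474369, 0.0, 314.48848751646483], [0.0, 411.9933800474369, 200.096229167813], [0.0, 0.0, 1.0]] [[0.1273, 0.9918, 0.0114, -0.0666], [0.6485, -0.0746, -0.7575, -0.1959], [-0.7505, 0.1038, -0.6527, 1.701], [0.0, 0.0, 0.0, 1.0]]
top [[438.95975440670645, 0.0, 319.93076225200883], [0.0, 438.95975440670645, 198.70642790822], [0.0, 0.0, 1.0]] [[-0.0145, -0.9998, -0.0141, 0.0068], [-0.9953, 0.0158, -0.0953, 0.4479], [0.0955, 0.0126, -0.9953, 1.2091], [0.0, 0.0, 0.0, 1.0]]
wrist [[335.95995230405845, 0.0, 319.19543696107456], [0.0, 335.95995230405845, 196.92712183514772], [0.0, 0.0, 1.0]] [[0.3718, -0.9283, -0.0015, -0.6243], [-0.8965, -0.3594, 0.2591, -0.0347], [-0.241, -0.095, -0.9659, 0.3771], [0.0, 0.0, 0.0, 1.0]]
```

View pics/a_scene.png

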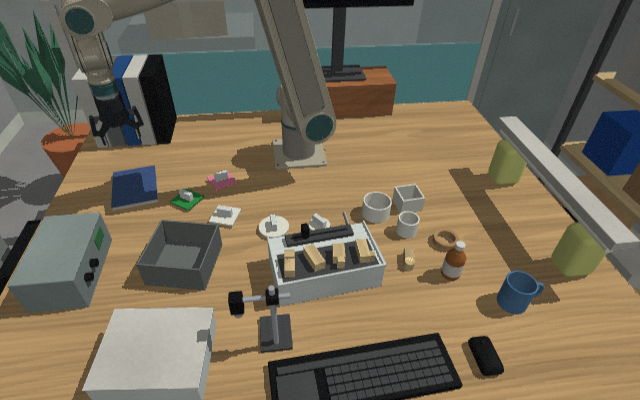

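View pics/a_top.png

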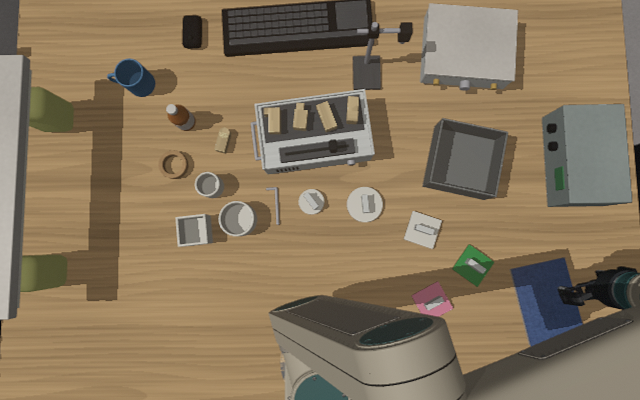

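View pics/a_wrist.png

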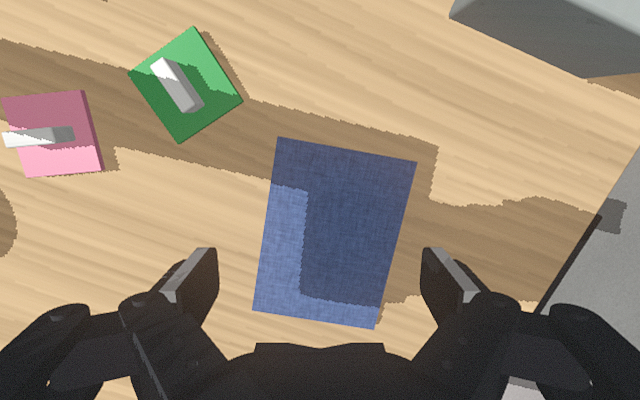

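```bash
cat > h.py <<'E'
import numpy as np, cv2
from workcell import observe, eyes
def cap(n,save=None,crop=None,s=1):
    c=eyes.capture(n)
    if save: sv(c,save,crop,s)
    return c
def sv(c,save,crop=None,s=1):
    im=c["img"][:,:,::-1]
    if crop: x0,y0,x1,y1=crop; im=im[y0:y1,x0:x1]
    cv2.imwrite(f"pics/{save}.png",cv2.resize(im,None,fx=s,fy=s,interpolation=cv2.INTER_CUBIC))
def ray(c,uv,z):
    uv=np.atleast_2d(np.array(uv,float)); M=c["camera_from_world"];R=M[:3,:3];t=M[:3,3]
    o=-R.T@t; d=np.c_[uv,np.ones(len(uv))]@np.linalg.inv(c["camera_matrix"]).T@R
    return o+d*((z-o[2])/d[:,2])[:,None]
def proj(c,p):
    p=np.atleast_2d(np.array(p,float));M=c["camera_from_world"];q=p@M[:3,:3].T+M[:3,3];q=q@c["camera_matrix"].T
    return q[:,:2]/q[:,2:]
def go(x,y,z,yaw=None):
    """numbers for a move from measured pose; yaw: tool yaw of x axis (mod pi)"""
    s=observe();p=s["tool_pos"];r,pi_,yw=s["tcp_rot"]
    from scipy.spatial.transform import Rotation as Ro
    R=Ro.from_euler("xyz",[np.pi,0,yw]).as_matrix()
    d=R.T@(np.array([x,y,z])-p)
    sp=0
    if yaw is not None:
        e=(yaw-yw+np.pi/2)%np.pi-np.pi/2; sp=-e/np.pi
    print("tr",(d/0.25).round(3).tolist(),"spin",round(sp,3),"dist mm",(np.linalg.norm(d)*1000).round(),"q6",s["q"][5].round(2),"yaw",round(yw,3))
def st():
    s=observe();print("t",round(s["time_s"],2),"pos",s["tool_pos"].round(4),"rot",s["tcp_rot"].round(3),"F",s["wrist_force"].round(1),"w",round(s["width"],4))
E
python3 - <<'E'
from h import *
c=cap("top","b_top",(150,70,450,310),2.6)
for n,uv,z in [("stageA",(255,100),.096),("stageB",(367,91),.096),("binC",(467,158),.09),("lidbig",(365,204),.016),("lidsm",(311,201),.016),("lidsq",(424,230),.016),("potb",(237,219),.06),("pots",(207,184),.06),("potsq",(193,229),.06),("c5",(225,140),.028)]: print(n,ray(c,uv,z).round(3))
E
```

```text
stageA [[0.711 0.17  0.096]]
stageB [[ 0.73  -0.132  0.096]]
binC [[ 0.544 -0.393  0.09 ]]
lidbig [[ 0.431 -0.126  0.016]]
lidsm [[0.442 0.025 0.016]]
lidsq [[ 0.356 -0.289  0.016]]
potb [[0.393 0.225 0.06 ]]
pots [[0.489 0.308 0.06 ]]
potsq [[0.367 0.344 0.06 ]]
c5 [[0.619 0.266 0.028]]
```

View pics/b_top.png

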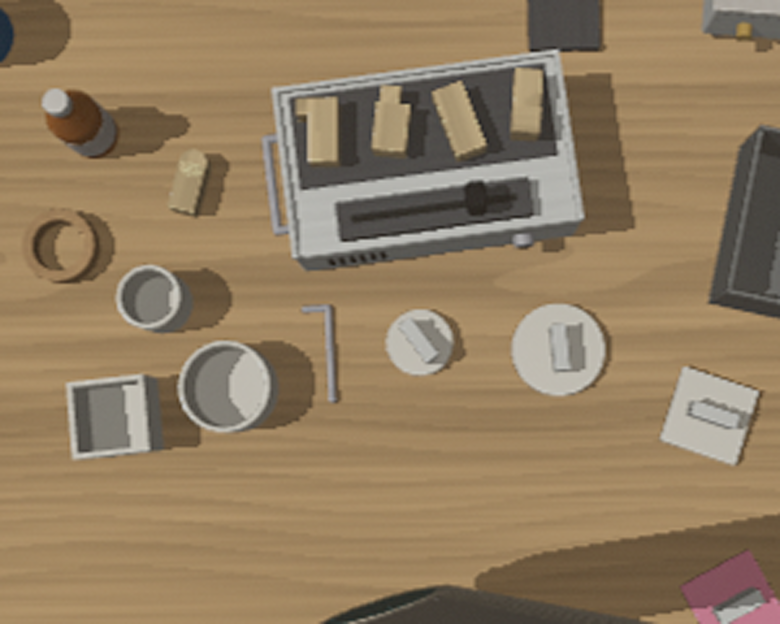

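```bash
cat >> h.py <<'E'
def go2(x,y,z,yaw=None):
    """yaw: line direction of tool x (mod pi), chosen for q6 nearest 0"""
    from scipy.spatial.transform import Rotation as Ro
    s=observe();p=s["tool_pos"];yw=s["tcp_rot"][2]
    R=Ro.from_euler("xyz",[np.pi,0,yw]).as_matrix(); d=R.T@(np.array([x,y,z])-p)
    q1=np.arctan2(y,x); sp=0;q6=None
    if yaw is not None:
        q6=(q1-yaw+np.pi+np.pi/2)%np.pi-np.pi/2; yt=q1-q6+np.pi
        e=(yt-yw+np.pi)%(2*np.pi)-np.pi; sp=-e/np.pi
    print("tr",(d/0.25).round(3).tolist(),"spin",round(sp,3),"mm",(np.linalg.norm(d)*1000).round(),"rows",int(max(np.ceil(np.linalg.norm(d)/.05),np.ceil(abs(sp)*180/8.59))),"q6 now",s["q"][5].round(2),"next",q6)
E
python3 - <<'E'
from h import *
c=cap("wrist");s=observe()
from scipy.spatial.transform import Rotation as Ro
R=Ro.from_euler("xyz",s["tcp_rot"]).as_matrix()
M=c["camera_from_world"]; o=-M[:3,:3].T@M[:3,3]
print("cam in tool",R.T@(o-s["tool_pos"]),"axis",R.T@M[2,:3])
t=cap("top")
# corners in b_top crop px -> full
f=lambda u,v:(150+u/2.6,70+v/2.6)
print("stage top corners",ray(t,[f(272,90),f(556,50),f(583,216),f(300,268)],.094).round(3))
for n,u,v in [("c2",322,130),("c3",391,122),("c1",459,118),("c4",527,100)]: print(n,ray(t,f(u,v),.118).round(3))
print("lock",ray(t,f(478,190),.144).round(3))
go2(0.60,0.0,0.30,0)
E
```

```text
cam in tool [ 0.06427613  0.0001501  -0.14186007] axis [-2.59203540e-01  2.71860594e-04  9.65822681e-01]
stage top corners [[ 0.699  0.172  0.094]
 [ 0.736 -0.124  0.094]
 [ 0.561 -0.147  0.094]
 [ 0.512  0.143  0.094]]
c2 [[0.649 0.117 0.118]]
c3 [[0.656 0.047 0.118]]
c1 [[ 0.658 -0.022  0.118]]
c4 [[ 0.676 -0.091  0.118]]
lock [[ 0.578 -0.039  0.144]]
tr [2.228, -1.607, -0.277] spin -0.879 mm 690.0 rows 19 q6 now 1.47 next 0.0
```

Request:
drive_tool(
  series=[
    {"translation": [0.25, -0.18, -0.28], "spin": -0.05},
    {"translation": [1, -0.72, -0.28], "spin": -0.38},
    {"translation": [1, -0.72, -0.28], "spin": -0.38},
    {"translation": [1, -0.72, -0.28], "spin": -0.38},
    {"translation": [1, -0.72, -0.28], "spin": -0.38},
    {"translation": [1, -0.72, -0.28], "spin": -0.38},
    {"translation": [1, -0.72, -0.28], "spin": -0.38},
    {"translation": [1, -0.72, -0.28], "spin": -0.38},
  ],
  grip=-0.3,
  grip_force=60,
)

```text
time_s: 1.1
tool_pos: [0.3991, -0.3175, 0.3023]
tcp_rot: [3.14, 0.0, 1.585]
wrist_force: [0.6, -0.6, -0.1]
width: 0.0559
```

```bash
python3 - <<'E'
from h import *
st();go2(0.60,0.01,0.30,0.1)
E
```

```text
t 1.1 pos [ 0.3991 -0.3175  0.3023] rot [3.14  0.    1.585] F [ 0.6 -0.6 -0.1] w 0.0559
tr [1.298, 0.823, 0.009] spin -0.527 mm 384.0 rows 12 q6 now 0.76 next -0.08333487628605951
```

Request:
drive_tool(
  series=[
    {"translation": [1, 0.82, 0.01], "spin": -0.527},
    {"translation": [1, 0.82, 0.01], "spin": -0.527},
    {"translation": [1, 0.82, 0.01], "spin": -0.527},
    {"translation": [1, 0.82, 0.01], "spin": -0.527},
    {"translation": [1, 0.82, 0.01], "spin": -0.527},
    {"translation": [1, 0.82, 0.01], "spin": -0.527},
    {"translation": [1, 0.82, 0.01], "spin": -0.527},
    {"translation": [1, 0.82, 0.01], "spin": -0.527},
    {"translation": [1, 0.82, 0.01], "spin": -0.527},
    {"translation": [1, 0.82, 0.01], "spin": -0.527},
    {"translation": [1, 0.82, 0.01], "spin": -0.527},
    {"translation": [1, 0.82, 0.01], "spin": -0.527},
  ],
)

```text
time_s: 2.3
tool_pos: [0.6015, -0.0693, 0.2987]
tcp_rot: [3.142, -0.0, -3.053]
wrist_force: [-0.5, -0.6, -0.2]
width: 0.0556
```

```bash
python3 - <<'E'
from h import *
st();c=cap("wrist","c_w")
E
```

```text
t 2.3 pos [ 0.6015 -0.0693  0.2987] rot [ 3.142 -0.    -3.053] F [-0.5 -0.6 -0.2] w 0.0556
```

View pics/c_w.png

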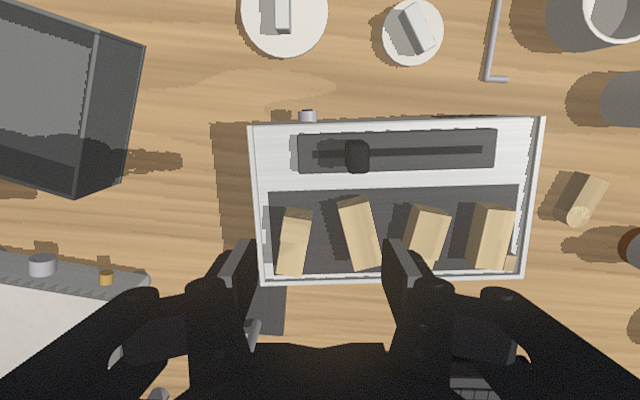

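```bash
python3 - <<'E'
from h import *
c=cap("wrist","c_w3",(240,180,540,290),2.6)
g=cv2.cvtColor(c["img"],cv2.COLOR_RGB2HSV)
print([g[y,x].tolist() for x,y in [(293,230),(293,250),(359,240),(425,230),(491,225),(291,213)]])
m=((g[...,2]>190)&(g[...,1]>60)).astype(np.uint8); m[:185]=0;m[280:]=0;m[:,:265]=0;m[:,522:]=0
cs,_=cv2.findContours(m,cv2.RETR_EXTERNAL,cv2.CHAIN_APPROX_NONE)
for k in cs:
    if cv2.contourArea(k)<150: continue
    w=ray(c,k[:,0],.118)[:,:2].astype(np.float32)
    (cx,cy),(a,b),an=cv2.minAreaRect(w*1000)
    print((round(cx),round(cy)),(round(a),round(b)),round(an,1),cv2.contourArea(k),k[:,0].mean(0))
E
```

```text
[[20, 65, 203], [19, 70, 203], [20, 71, 201], [19, 70, 200], [19, 67, 205], [18, 71, 122]]
(678, -91) (28, 63) 85.4 1416.0 [292.9875  246.26875]
(658, 47) (33, 60) 83.5 1351.5 [430.31543624 236.63087248]
(651, 116) (65, 29) 0.1 1548.5 [495.43712575 238.77245509]
(660, -22) (70, 31) 19.9 1835.5 [360.88135593 235.52542373]
```

View pics/c_w3.png

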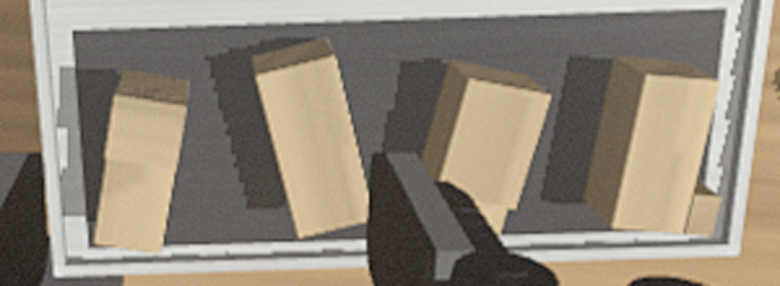

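```bash
cat >> h.py <<'E'
def way(pts,yaw=None):
    for p in pts: go2(*p,yaw)
E
python3 - <<'E'
from h import *
way([(.664,-.089,.18),(.664,-.089,.098)],np.radians(-4.6))
t=cap("top","d_top",(410,110,520,210),5)
E
```

```text
tr [-0.242, -0.099, 0.475] spin 0.053 mm 136.0 rows 3 q6 now -0.31 next -0.0529568580885984
tr [-0.242, -0.099, 0.803] spin 0.053 mm 211.0 rows 5 q6 now -0.31 next -0.0529568580885984
```

View pics/d_top.png

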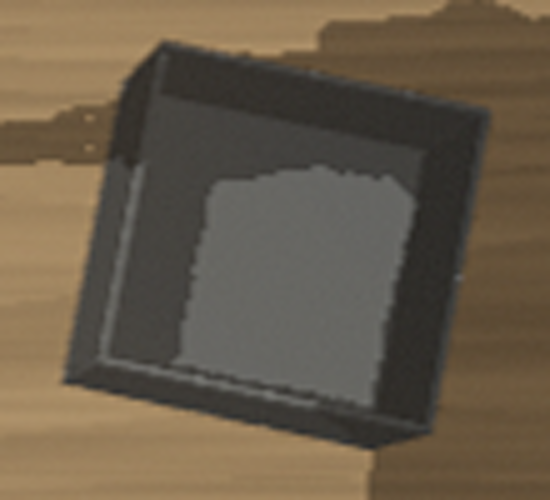

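Request:
drive_tool(
  series=[
    {"translation": [-0.12, -0.05, 0.2], "spin": 0.053},
    {"translation": [-0.242, -0.1, 0.4], "spin": 0.053},
    {"translation": [-0.242, -0.1, 0.475], "spin": 0.053},
    {"translation": [-0.242, -0.1, 0.475], "spin": 0.053},
  ],
  grip=-0.08,
)

```text
time_s: 2.85
tool_pos: [0.6608, -0.0886, 0.1731]
tcp_rot: [3.14, -0.011, 3.061]
wrist_force: [-0.6, 0.5, -0.2]
width: 0.0458
```

```bash
python3 - <<'E'
from h import *
st();go2(.664,-.089,.098,np.radians(-4.6));cap("wrist","e_w")
t=cap("top"); print(ray(t,(469.6,157.4),.09))
E
```

```text
t 2.85 pos [ 0.6608 -0.0886  0.1731] rot [ 3.14  -0.011  3.061] F [-0.6  0.5 -0.2] w 0.0458
tr [-0.013, -0.001, 0.301] spin 0.0 mm 75.0 rows 2 q6 now -0.15 next -0.0529568580885984
[[ 0.54527803 -0.40017519  0.09      ]]
```

View pics/e_w.png

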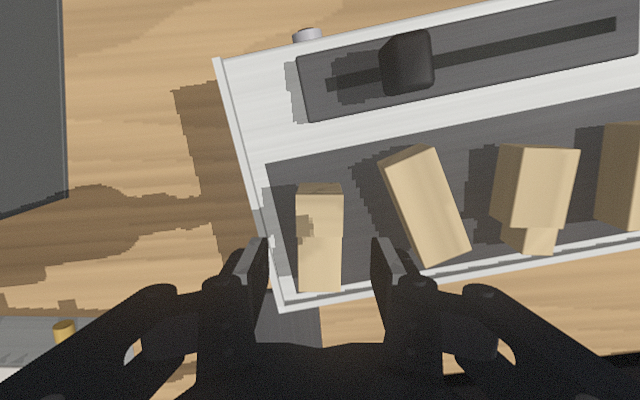

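Request:
drive_tool(
  series=[
    {"translation": [-0.01, 0, 0.1], "spin": 0},
    {"translation": [-0.01, 0, 0.2], "spin": 0},
    {"translation": [-0.01, 0, 0.27], "spin": 0},
    {"translation": [-0.01, 0, 0.3], "spin": 0},
    {"translation": [-0.01, 0, 0.3], "spin": 0},
  ],
)

```text
time_s: 3.45
tool_pos: [0.6667, -0.0891, 0.1064]
tcp_rot: [-3.141, 0.001, 3.063]
wrist_force: [0.0, 0.5, 0.4]
width: 0.0462
```

Request:
drive_tool(
  series=[
    {"translation": [0, 0, 0]},
    {"translation": [0, 0, 0]},
    {"translation": [0, 0, 0]},
    {"translation": [0, 0, 0]},
    {"translation": [0, 0, -0.2]},
    {"translation": [0, 0, -0.4]},
    {"translation": [0, 0, -0.5]},
    {"translation": [0, 0, -0.5]},
  ],
  grip=1,
)

```text
validation failed for argument at $.se...
```

```bash
python3 - <<'E'
from h import *
st();way([(.60,-.25,.23),(.565,-.37,.08)],np.radians(-13))
E
```

```text
t 3.45 pos [ 0.6667 -0.0891  0.1064] rot [-3.141e+00  1.000e-03  3.063e+00] F [0.  0.5 0.4] w 0.0462
tr [0.216, -0.662, -0.494] spin 0.047 mm 214.0 rows 5 q6 now -0.15 next -0.16789831694049884
tr [0.318, -1.152, 0.106] spin 0.047 mm 300.0 rows 6 q6 now -0.15 next -0.3528964331215336
```

Request:
drive_tool(
  series=[
    {"translation": [0, 0, 0], "spin": 0},
    {"translation": [0, 0, 0], "spin": 0},
    {"translation": [0, 0, 0], "spin": 0},
    {"translation": [0, 0, 0], "spin": 0},
    {"translation": [0, 0, 0], "spin": 0},
    {"translation": [0, 0, -0.2], "spin": 0},
    {"translation": [0, 0, -0.4], "spin": 0},
    {"translation": [0, 0, -0.5], "spin": 0},
    {"translation": [0, 0, -0.5], "spin": 0},
  ],
  grip=1,
)

```text
time_s: 4.35
tool_pos: [0.6701, -0.09, 0.237]
tcp_rot: [-3.14, 0.012, 3.064]
wrist_force: [0.6, -0.9, 0.7]
width: 0.0264
```

```bash
python3 - <<'E'
from h import *
st();way([(.60,-.25,.23),(.565,-.37,.08)],np.radians(-13))
cap("wrist","f_w")
E
```

```text
t 4.35 pos [ 0.6701 -0.09    0.237 ] rot [-3.14   0.012  3.064] F [ 0.6 -0.9  0.7] w 0.0264
tr [0.23, -0.66, 0.028] spin 0.047 mm 175.0 rows 4 q6 now -0.15 next -0.16789831694049884
tr [0.332, -1.149, 0.628] spin 0.047 mm 338.0 rows 7 q6 now -0.15 next -0.3528964331215336
```

View pics/f_w.png

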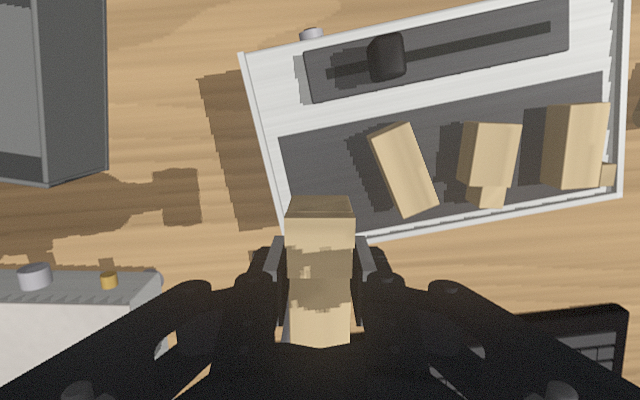

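Request:
drive_tool(
  series=[
    {"translation": [0.1, -0.3, 0], "spin": 0.02},
    {"translation": [0.31, -1, 0], "spin": 0.047},
    {"translation": [0.31, -1, 0], "spin": 0.047},
    {"translation": [0.31, -1, 0], "spin": 0.047},
    {"translation": [0.31, -1, 0], "spin": 0.047},
    {"translation": [0.31, -1, 0], "spin": 0.047},
    {"translation": [0.31, -1, 0], "spin": 0.047},
    {"translation": [0.31, -1, 0], "spin": 0.047},
  ],
)

```text
time_s: 5.2
tool_pos: [0.5693, -0.3312, 0.2287]
tcp_rot: [3.14, -0.002, 2.916]
wrist_force: [0.1, -0.2, -0.8]
width: 0.0264
```

```bash
python3 - <<'E'
from h import *
st();way([(.575,-.38,.08)],np.radians(-13))
E
```

```text
t 5.2 pos [ 0.5693 -0.3312  0.2287] rot [ 3.140e+00 -2.000e-03  2.916e+00] F [ 0.1 -0.2 -0.8] w 0.0264
tr [-0.066, -0.185, 0.595] spin 0.0 mm 157.0 rows 4 q6 now -0.4 next -0.35708567764086574
```

Request:
drive_tool(
  series=[
    {"translation": [0.01, -0.2, 0], "spin": 0},
    {"translation": [0.01, -0.2, 0.2], "spin": 0},
    {"translation": [0.01, -0.2, 0.4], "spin": 0},
    {"translation": [0.01, -0.2, 0.58], "spin": 0},
    {"translation": [0.01, -0.2, 0.6], "spin": 0},
    {"translation": [0.01, -0.2, 0.6], "spin": 0},
  ],
)

```text
time_s: 5.8
tool_pos: [0.5558, -0.378, 0.0786]
tcp_rot: [3.139, -0.004, 2.918]
wrist_force: [0.1, -0.9, -0.6]
width: 0.0264
```

Request:
drive_tool(
  series=[
    {"translation": [0, 0, 0], "spin": 0},
    {"translation": [0, 0, 0], "spin": 0},
    {"translation": [0, 0, 0], "spin": 0},
    {"translation": [0, 0, -0.2], "spin": 0},
    {"translation": [0, 0, -0.4], "spin": 0},
    {"translation": [0, 0, -0.6], "spin": 0},
    {"translation": [0, 0, -0.6], "spin": 0},
  ],
  grip=-0.08,
)

```text
time_s: 6.5
tool_pos: [0.5607, -0.3844, 0.242]
tcp_rot: [-3.133, 0.017, 2.916]
wrist_force: [0.7, -0.3, -0.2]
width: 0.0466
```

```bash
python3 - <<'E'
from h import *
st();way([(.60,-.11,.23),(.66,-.022,.23)],np.radians(19.9))
cap("wrist","g_w")
E
```

```text
t 6.5 pos [ 0.5607 -0.3844  0.242 ] rot [-3.133  0.017  2.916] F [ 0.7 -0.3 -0.2] w 0.0466
tr [0.092, 1.105, 0.048] spin -0.182 mm 277.0 rows 6 q6 now -0.47 next -0.528640295548362
tr [-0.063, 1.502, 0.048] spin -0.182 mm 376.0 rows 8 q6 now -0.47 next -0.3806415170251185
```

View pics/g_w.png

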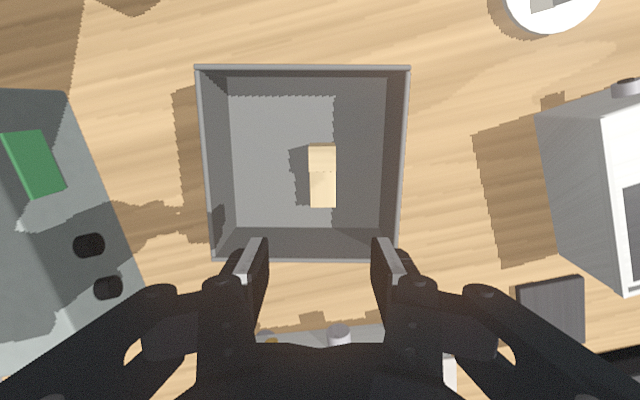

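Request:
drive_tool(
  series=[
    {"translation": [0, 1, 0.05], "spin": -0.18},
    {"translation": [0, 1, 0.05], "spin": -0.18},
    {"translation": [0, 1, 0.05], "spin": -0.18},
    {"translation": [0, 1, 0.05], "spin": -0.18},
    {"translation": [0, 1, 0.05], "spin": -0.18},
    {"translation": [0, 1, 0.05], "spin": -0.18},
    {"translation": [0, 1, 0.05], "spin": -0.18},
  ],
)

```text
time_s: 7.25
tool_pos: [0.6118, -0.1355, 0.2171]
tcp_rot: [3.142, -0.001, -2.799]
wrist_force: [0.4, -1.2, -0.6]
width: 0.0461
```

```bash
cat >> h.py <<'E'
def chips(c,z=.118,vmin=185,smin=50,vrow=330,amin=150,xy=((.56,.74),(-.14,.17))):
    g=cv2.cvtColor(c["img"],cv2.COLOR_RGB2HSV)
    m=((g[...,2]>vmin)&(g[...,1]>smin)).astype(np.uint8); m[vrow:]=0
    cs,_=cv2.findContours(m,cv2.RETR_EXTERNAL,cv2.CHAIN_APPROX_NONE)
    for k in cs:
        if cv2.contourArea(k)<amin: continue
        w=ray(c,k[:,0],z)[:,:2]
        (cx,cy),(a,b),an=cv2.minAreaRect((w*1000).astype(np.float32))
        if not(xy[0][0]<cx/1e3<xy[0][1] and xy[1][0]<cy/1e3<xy[1][1]) or max(a,b)>90: continue
        if a<b: a,b,an=b,a,an-90
        print("chip",(round(cx),round(cy)),(round(a),round(b)),"deg",round(an,1),"px",k[:,0].mean(0).round())
E
python3 - <<'E'
from h import *
st();way([(.66,-.022,.18),(.66,-.022,.094)],np.radians(19.9))
E
```

```text
t 7.25 pos [ 0.6118 -0.1355  0.2171] rot [ 3.142e+00 -1.000e-03 -2.799e+00] F [ 0.4 -1.2 -0.6] w 0.0461
tr [-0.334, 0.363, 0.149] spin -0.002 mm 129.0 rows 3 q6 now -0.66 next -0.3806415170251185
tr [-0.334, 0.363, 0.493] spin -0.002 mm 174.0 rows 4 q6 now -0.66 next -0.3806415170251185
```

Request:
drive_tool(
  series=[
    {"translation": [-0.334, 0.363, 0.1], "spin": 0},
    {"translation": [-0.334, 0.363, 0.15], "spin": 0},
    {"translation": [-0.334, 0.363, 0.15], "spin": 0},
    {"translation": [-0.334, 0.363, 0.15], "spin": 0},
    {"translation": [-0.334, 0.363, 0.15], "spin": 0},
  ],
)

```text
time_s: 7.75
tool_pos: [0.6603, -0.0246, 0.1795]
tcp_rot: [-3.141, -0.001, -2.802]
wrist_force: [0.1, 0.3, -1.2]
width: 0.0465
```

```bash
python3 - <<'E'
from h import *
st();c=cap("wrist","h_w");chips(c);st();go2(.66,-.022,.094,np.radians(19.9))
E
```

```text
t 7.75 pos [ 0.6603 -0.0246  0.1795] rot [-3.141e+00 -1.000e-03 -2.802e+00] F [ 0.1  0.3 -1.2] w 0.0465
chip (668, 166) (37, 6) deg 89.9 px [574. 313.]
chip (672, 137) (11, 10) deg -1.5 px [537. 305.]
chip (718, 2) (86, 19) deg -87.1 px [334. 305.]
chip (653, 161) (32, 21) deg -87.1 px [581. 289.]
chip (629, 164) (45, 44) deg 33.2 px [614. 265.]
chip (647, 116) (56, 29) deg 0.0 px [530. 261.]
chip (652, 48) (47, 33) deg -6.3 px [432. 236.]
chip (660, -22) (70, 31) deg 19.9 px [324. 214.]
chip (575, 149) (34, 26) deg 10.9 px [624. 185.]
t 7.8 pos [ 0.6604 -0.0252  0.1801] rot [-3.141 -0.    -2.803] F [ 0.2 -0.6  0.8] w 0.0461
tr [-0.003, 0.013, 0.344] spin -0.003 mm 86.0 rows 2 q6 now -0.47 next -0.3806415170251185
```

View pics/h_w.png

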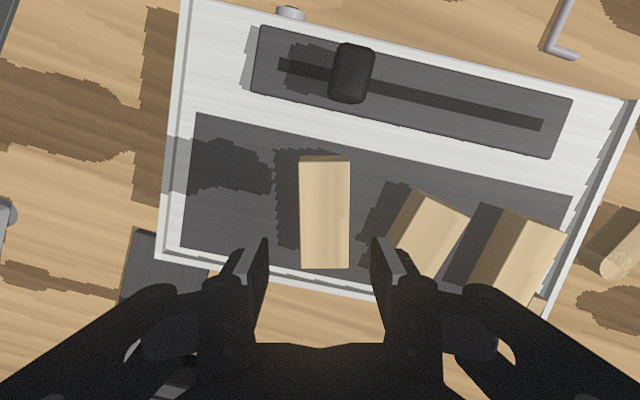

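Request:
drive_tool(
  series=[
    {"translation": [0, 0.012, 0.15], "spin": 0},
    {"translation": [0, 0.012, 0.28], "spin": 0},
    {"translation": [0, 0.012, 0.34], "spin": 0},
    {"translation": [0, 0.012, 0.345], "spin": 0},
    {"translation": [0, 0.012, 0.345], "spin": 0},
    {"translation": [0, 0.012, 0.345], "spin": 0},
  ],
)

```text
time_s: 8.4
tool_pos: [0.6612, -0.0214, 0.0961]
tcp_rot: [-3.14, 0.003, -2.802]
wrist_force: [0.6, 0.1, 0.9]
width: 0.0464
```

Request:
drive_tool(
  series=[
    {"translation": [0, 0, 0], "spin": 0},
    {"translation": [0, 0, 0], "spin": 0},
    {"translation": [0, 0, 0], "spin": 0},
    {"translation": [0, 0, 0], "spin": 0},
    {"translation": [0, 0, -0.2], "spin": 0},
    {"translation": [0, 0, -0.4], "spin": 0},
    {"translation": [0, 0, -0.5], "spin": 0},
    {"translation": [0, 0, -0.5], "spin": 0},
  ],
  grip=1,
)

```text
time_s: 9.2
tool_pos: [0.6629, -0.0209, 0.2251]
tcp_rot: [-3.137, 0.01, -2.801]
wrist_force: [0.7, 0.1, 0.7]
width: 0.031
```

```bash
python3 - <<'E'
from h import *
st();way([(.60,-.2,.23),(.545,-.42,.23),(.545,-.42,.08)],np.radians(-13))
E
```

```text
t 9.2 pos [ 0.6629 -0.0209  0.2251] rot [-3.137  0.01  -2.801] F [0.7 0.1 0.7] w 0.031
tr [0.476, -0.591, -0.02] spin 0.181 mm 190.0 rows 4 q6 now -0.47 next -0.0948577516373792
tr [0.977, -1.347, -0.02] spin 0.181 mm 416.0 rows 9 q6 now -0.47 next -0.4296889552840071
tr [0.977, -1.347, 0.58] spin 0.181 mm 441.0 rows 9 q6 now -0.47 next -0.4296889552840071
```

Request:
drive_tool(
  series=[
    {"translation": [0.2, -0.3, -0.02], "spin": 0.05},
    {"translation": [0.725, -1, -0.02], "spin": 0.18},
    {"translation": [0.725, -1, -0.02], "spin": 0.18},
    {"translation": [0.725, -1, -0.02], "spin": 0.18},
    {"translation": [0.725, -1, -0.02], "spin": 0.18},
    {"translation": [0.725, -1, -0.02], "spin": 0.18},
    {"translation": [0.725, -1, -0.02], "spin": 0.18},
    {"translation": [0.725, -1, -0.02], "spin": 0.18},
  ],
)

```text
time_s: 10.0
tool_pos: [0.5707, -0.318, 0.2222]
tcp_rot: [3.14, -0.002, 2.913]
wrist_force: [-0.5, 0.6, -1.4]
width: 0.0304
```

```bash
python3 - <<'E'
from h import *
st();way([(.545,-.432,.23),(.545,-.432,.08)],np.radians(-13))
E
```

```text
t 10.0 pos [ 0.5707 -0.318   0.2222] rot [ 3.140e+00 -2.000e-03  2.913e+00] F [-0.5  0.6 -1.4] w 0.0304
tr [-0.003, -0.467, -0.031] spin -0.001 mm 117.0 rows 3 q6 now -0.38 next -0.44335681552090733
tr [-0.003, -0.467, 0.569] spin -0.001 mm 184.0 rows 4 q6 now -0.38 next -0.44335681552090733
```

Request:
drive_tool(
  series=[
    {"translation": [0, -0.2, -0.03], "spin": 0},
    {"translation": [0, -0.4, -0.03], "spin": 0},
    {"translation": [0, -0.45, 0.1], "spin": 0},
    {"translation": [0, -0.45, 0.3], "spin": 0},
    {"translation": [0, -0.45, 0.5], "spin": 0},
    {"translation": [0, -0.45, 0.57], "spin": 0},
    {"translation": [0, -0.45, 0.57], "spin": 0},
    {"translation": [0, -0.45, 0.57], "spin": 0},
  ],
)

```text
time_s: 10.8
tool_pos: [0.5476, -0.4249, 0.0813]
tcp_rot: [3.141, -0.0, 2.918]
wrist_force: [0.8, 0.3, -0.5]
width: 0.0304
```

Request:
drive_tool(
  series=[
    {"translation": [0, 0, 0], "spin": 0},
    {"translation": [0, 0, 0], "spin": 0},
    {"translation": [0, 0, 0], "spin": 0},
    {"translation": [0, 0, -0.2], "spin": 0},
    {"translation": [0, 0, -0.4], "spin": 0},
    {"translation": [0, 0, -0.6], "spin": 0},
    {"translation": [0, 0, -0.6], "spin": 0},
  ],
  grip=-0.08,
)

```text
time_s: 11.5
tool_pos: [0.5509, -0.4303, 0.2429]
tcp_rot: [-3.132, 0.016, 2.916]
wrist_force: [0.4, 0.2, 0.3]
width: 0.0464
```

```bash
python3 - <<'E'
from h import *
st();way([(.60,-.11,.25),(.656,.047,.2)],np.radians(-6.5))
cap("wrist","i_w")
E
```

```text
t 11.5 pos [ 0.5509 -0.4303  0.2429] rot [-3.132  0.016  2.916] F [0.4 0.2 0.3] w 0.0464
tr [0.095, 1.293, -0.029] spin -0.036 mm 324.0 rows 7 q6 now -0.53 next -0.06787337302185925
tr [0.017, 1.955, 0.171] spin -0.036 mm 491.0 rows 10 q6 now -0.53 next 0.18497052741166709
```

View pics/i_w.png

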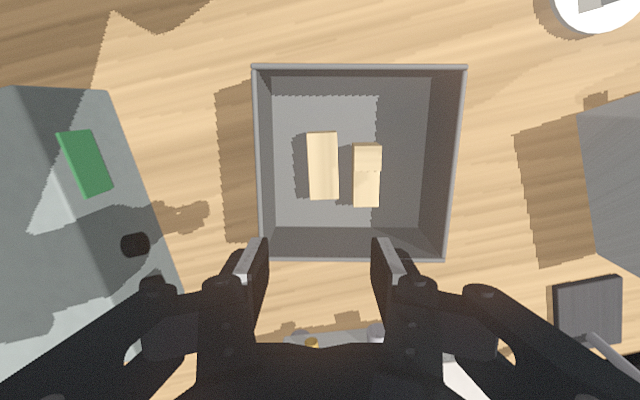

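Two in the bin. On to chip3.

Request:
drive_tool(
  series=[
    {"translation": [0.05, 1, 0.0], "spin": -0.036},
    {"translation": [0.05, 1, 0.0], "spin": -0.036},
    {"translation": [0.05, 1, 0.0], "spin": -0.036},
    {"translation": [0.05, 1, 0.0], "spin": -0.036},
    {"translation": [0.05, 1, 0.0], "spin": -0.036},
    {"translation": [0.05, 1, 0.0], "spin": -0.036},
  ],
)

```text
time_s: 12.15
tool_pos: [0.5902, -0.174, 0.2305]
tcp_rot: [3.139, -0.002, 3.036]
wrist_force: [0.3, -0.5, 1.0]
width: 0.0461
```

```bash
python3 - <<'E'
from h import *
st();way([(.65,.047,.18)],np.radians(-6.5))
E
```

```text
t 12.15 pos [ 0.5902 -0.174   0.2305] rot [ 3.139e+00 -2.000e-03  3.036e+00] F [ 0.3 -0.5  1. ] w 0.0461
tr [-0.145, 0.904, 0.202] spin 0.002 mm 234.0 rows 5 q6 now -0.29 next 0.185628469637118
```

Request:
drive_tool(
  series=[
    {"translation": [-0.145, 0.88, 0.1], "spin": 0},
    {"translation": [-0.145, 0.88, 0.1], "spin": 0},
    {"translation": [-0.145, 0.88, 0.1], "spin": 0},
    {"translation": [-0.145, 0.88, 0.1], "spin": 0},
    {"translation": [-0.145, 0.88, 0.2], "spin": 0},
    {"translation": [-0.145, 0.88, 0.2], "spin": 0},
    {"translation": [-0.145, 0.88, 0.2], "spin": 0},
    {"translation": [-0.145, 0.88, 0.2], "spin": 0},
  ],
)

```text
time_s: 12.95
tool_pos: [0.6514, 0.0331, 0.1818]
tcp_rot: [-3.141, 0.0, 3.028]
wrist_force: [0.1, -0.2, -0.5]
width: 0.0457
```

```bash
python3 - <<'E'
from h import *
c=cap("wrist","j_w");chips(c);st();go2(.652,.047,.094,np.radians(-6.5))
E
```

```text
chip (675, 137) (17, 10) deg 1.1 px [484. 230.]
chip (661, 47) (66, 33) deg -6.6 px [345. 222.]
chip (651, 116) (65, 29) deg 0.3 px [451. 196.]
chip (616, 158) (16, 15) deg -89.4 px [519. 134.]
t 13.0 pos [0.6517 0.0329 0.1822] rot [-3.141e+00  1.000e-03  3.027e+00] F [ 0.4  1.1 -0.4] w 0.046
tr [0.005, 0.056, 0.353] spin -0.0 mm 89.0 rows 2 q6 now 0.07 next 0.18540781702537856
```

View pics/j_w.png

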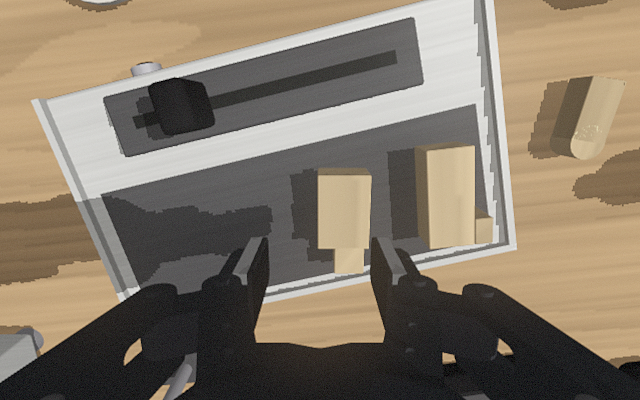

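Request:
drive_tool(
  series=[
    {"translation": [0, 0.056, 0], "spin": 0},
    {"translation": [0, 0.056, 0.17], "spin": 0},
    {"translation": [0, 0.056, 0.3], "spin": 0},
    {"translation": [0, 0.056, 0.35], "spin": 0},
    {"translation": [0, 0.056, 0.35], "spin": 0},
    {"translation": [0, 0.056, 0.35], "spin": 0},
  ],
)

```text
time_s: 13.6
tool_pos: [0.6539, 0.0484, 0.0953]
tcp_rot: [3.141, 0.002, 3.029]
wrist_force: [1.3, 0.4, 0.5]
width: 0.0463
```

Request:
drive_tool(
  series=[
    {"translation": [0, 0, 0], "spin": 0},
    {"translation": [0, 0, 0], "spin": 0},
    {"translation": [0, 0, 0], "spin": 0},
    {"translation": [0, 0, 0], "spin": 0},
    {"translation": [0, 0, -0.2], "spin": 0},
    {"translation": [0, 0, -0.4], "spin": 0},
    {"translation": [0, 0, -0.5], "spin": 0},
    {"translation": [0, 0, -0.5], "spin": 0},
  ],
  grip=1,
)

```text
time_s: 14.4
tool_pos: [0.6565, 0.0484, 0.2255]
tcp_rot: [3.141, 0.011, 3.029]
wrist_force: [1.8, -0.6, 0.5]
width: 0.0328
```

```bash
python3 - <<'E'
from h import *
st();way([(.60,-.2,.23),(.535,-.36,.23)],np.radians(-13))
E
```

```text
t 14.4 pos [0.6565 0.0484 0.2255] rot [3.141 0.011 3.029] F [ 1.8 -0.6  0.5] w 0.0328
tr [0.113, -1.013, -0.018] spin 0.036 mm 255.0 rows 6 q6 now 0.09 next -0.0948577516373792
tr [0.299, -1.678, -0.018] spin 0.036 mm 426.0 rows 9 q6 now 0.09 next -0.36541084953519665
```

Request:
drive_tool(
  series=[
    {"translation": [0.05, -0.2, -0.02], "spin": 0.036},
    {"translation": [0.15, -1, -0.02], "spin": 0.036},
    {"translation": [0.15, -1, -0.02], "spin": 0.036},
    {"translation": [0.15, -1, -0.02], "spin": 0.036},
    {"translation": [0.15, -1, -0.02], "spin": 0.036},
    {"translation": [0.15, -1, -0.02], "spin": 0.036},
    {"translation": [0.15, -1, -0.02], "spin": 0.036},
  ],
)

```text
time_s: 15.1
tool_pos: [0.5864, -0.1967, 0.2226]
tcp_rot: [3.141, -0.002, 2.913]
wrist_force: [-0.4, 1.8, -0.8]
width: 0.0331
```

```bash
python3 - <<'E'
from h import *
st();way([(.555,-.368,.23),(.555,-.368,.11)],np.radians(-13))
E
```

```text
t 15.1 pos [ 0.5864 -0.1967  0.2226] rot [ 3.141e+00 -2.000e-03  2.913e+00] F [-0.4  1.8 -0.8] w 0.0331
tr [-0.033, -0.696, -0.03] spin -0.001 mm 174.0 rows 4 q6 now -0.2 next -0.35861084722293324
tr [-0.033, -0.696, 0.45] spin -0.001 mm 207.0 rows 5 q6 now -0.2 next -0.35861084722293324
```

Request:
drive_tool(
  series=[
    {"translation": [-0.03, -0.2, -0.03], "spin": 0},
    {"translation": [-0.03, -0.4, -0.03], "spin": 0},
    {"translation": [-0.03, -0.6, 0.0], "spin": 0},
    {"translation": [-0.03, -0.66, 0.15], "spin": 0},
    {"translation": [-0.03, -0.66, 0.35], "spin": 0},
    {"translation": [-0.03, -0.66, 0.52], "spin": 0},
    {"translation": [-0.03, -0.66, 0.54], "spin": 0},
    {"translation": [-0.03, -0.66, 0.54], "spin": 0},
  ],
)

```text
time_s: 15.9
tool_pos: [0.5574, -0.3558, 0.0872]
tcp_rot: [3.139, -0.004, 2.918]
wrist_force: [0.7, -0.1, 0.6]
width: 0.0331
```

Request:
drive_tool(
  series=[
    {"translation": [0, 0, 0], "spin": 0},
    {"translation": [0, 0, 0], "spin": 0},
    {"translation": [0, 0, 0], "spin": 0},
    {"translation": [0, 0, -0.2], "spin": 0},
    {"translation": [0, 0, -0.4], "spin": 0},
    {"translation": [0, 0, -0.6], "spin": 0},
    {"translation": [0, 0, -0.6], "spin": 0},
  ],
  grip=-0.08,
)

```text
time_s: 16.6
tool_pos: [0.5625, -0.3618, 0.2506]
tcp_rot: [-3.133, 0.017, 2.916]
wrist_force: [0.6, -1.1, 0.5]
width: 0.0463
```

```bash
python3 - <<'E'
from h import *
st();way([(.60,-.11,.25),(.642,.116,.2)],np.radians(0))
cap("wrist","k_w")
E
```

```text
t 16.6 pos [ 0.5625 -0.3618  0.2506] rot [-3.133  0.017  2.916] F [ 0.6 -1.1  0.5] w 0.0463
tr [0.079, 1.015, 0.002] spin -0.072 mm 255.0 rows 6 q6 now -0.44 next -0.18131977440149072
tr [0.117, 1.934, 0.202] spin -0.072 mm 487.0 rows 10 q6 now -0.44 next 0.17875670834853352
```

View pics/k_w.png

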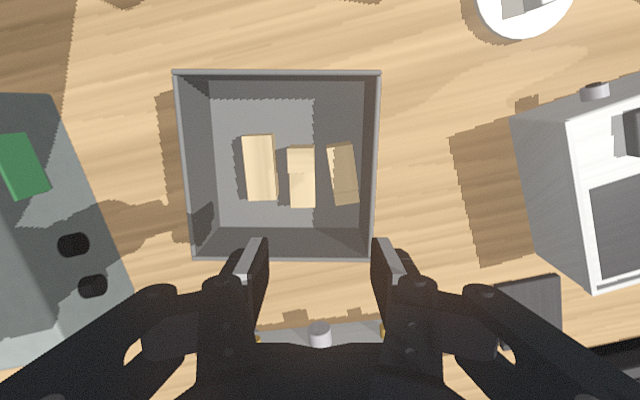

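Three in the bin. Now chip2.

Request:
drive_tool(
  series=[
    {"translation": [0.1, 1, 0.0], "spin": -0.072},
    {"translation": [0.1, 1, 0.0], "spin": -0.072},
    {"translation": [0.1, 1, 0.0], "spin": -0.072},
    {"translation": [0.1, 1, 0.0], "spin": -0.072},
    {"translation": [0.1, 1, 0.0], "spin": -0.072},
    {"translation": [0.1, 1, 0.0], "spin": -0.072},
  ],
)

```text
time_s: 17.25
tool_pos: [0.589, -0.1034, 0.2385]
tcp_rot: [3.139, -0.001, -3.134]
wrist_force: [0.2, 0.0, -0.3]
width: 0.0464
```

```bash
python3 - <<'E'
from h import *
st();way([(.642,.105,.19)],np.radians(0))
E
```

```text
t 17.25 pos [ 0.589  -0.1034  0.2385] rot [ 3.139e+00 -1.000e-03 -3.134e+00] F [ 0.2  0.  -0.3] w 0.0464
tr [-0.218, 0.832, 0.194] spin 0.002 mm 220.0 rows 5 q6 now -0.29 next 0.16211608625628937
```

Request:
drive_tool(
  series=[
    {"translation": [-0.22, 0.83, 0.1], "spin": 0},
    {"translation": [-0.22, 0.83, 0.1], "spin": 0},
    {"translation": [-0.22, 0.83, 0.1], "spin": 0},
    {"translation": [-0.22, 0.83, 0.1], "spin": 0},
    {"translation": [-0.22, 0.83, 0.2], "spin": 0},
    {"translation": [-0.22, 0.83, 0.2], "spin": 0},
    {"translation": [-0.22, 0.83, 0.2], "spin": 0},
    {"translation": [-0.22, 0.83, 0.2], "spin": 0},
  ],
  grip=0,
)

```text
time_s: 18.05
tool_pos: [0.6447, 0.0971, 0.1897]
tcp_rot: [-3.141, 0.001, 3.141]
wrist_force: [0.4, 0.6, -0.5]
width: 0.0426
```

```bash
python3 - <<'E'
from h import *
c=cap("wrist","l_w");chips(c);st();go2(.642,.116,.094,np.radians(0))
E
```

```text
chip (716, 96) (87, 41) deg -90.0 px [321. 311.]
chip (706, -114) (61, 51) deg 0.0 px [ 25. 300.]
chip (651, 117) (64, 29) deg -0.0 px [349. 216.]
t 18.1 pos [0.645  0.097  0.1901] rot [-3.141e+00  2.000e-03  3.140e+00] F [-0.3  0.7  0.8] w 0.0427
tr [0.012, 0.076, 0.384] spin -0.0 mm 98.0 rows 2 q6 now 0.05 next 0.17875670834853352
```

View pics/l_w.png

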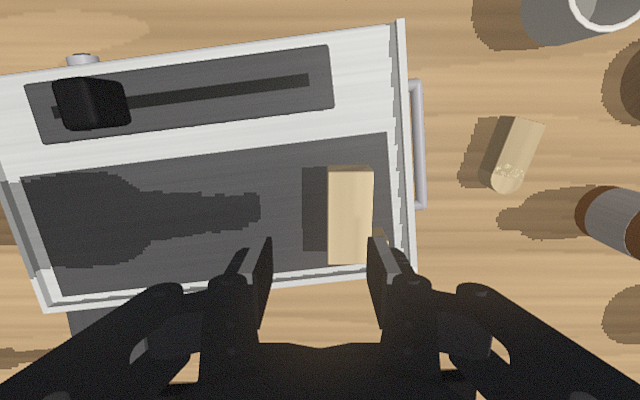

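Request:
drive_tool(
  series=[
    {"translation": [0.015, 0.075, 0], "spin": 0},
    {"translation": [0.015, 0.075, 0.17], "spin": 0},
    {"translation": [0.015, 0.075, 0.3], "spin": 0},
    {"translation": [0.015, 0.075, 0.37], "spin": 0},
    {"translation": [0.015, 0.075, 0.38], "spin": 0},
    {"translation": [0.015, 0.075, 0.38], "spin": 0},
  ],
)

```text
time_s: 18.7
tool_pos: [0.6407, 0.1172, 0.0943]
tcp_rot: [3.141, 0.0, -3.141]
wrist_force: [0.2, -0.1, -0.3]
width: 0.0431
```

Request:
drive_tool(
  series=[
    {"translation": [0, 0, 0], "spin": 0},
    {"translation": [0, 0, 0], "spin": 0},
    {"translation": [0, 0, 0], "spin": 0},
    {"translation": [0, 0, 0], "spin": 0},
    {"translation": [0, 0, -0.2], "spin": 0},
    {"translation": [0, 0, -0.4], "spin": 0},
    {"translation": [0, 0, -0.5], "spin": 0},
    {"translation": [0, 0, -0.5], "spin": 0},
  ],
  grip=1,
)

```text
time_s: 19.5
tool_pos: [0.6441, 0.1176, 0.2251]
tcp_rot: [3.141, 0.011, -3.141]
wrist_force: [-0.6, -0.0, 0.2]
width: 0.0285
```

```bash
python3 - <<'E'
from h import *
st();way([(.60,-.12,.24),(.535,-.36,.24)],np.radians(-13))
E
```

```text
t 19.5 pos [0.6441 0.1176 0.2251] rot [ 3.141  0.011 -3.141] F [-0.6 -0.   0.2] w 0.0285
tr [0.177, -0.95, -0.06] spin 0.072 mm 242.0 rows 5 q6 now 0.08 next 0.029497242909382493
tr [0.438, -1.91, -0.06] spin 0.072 mm 490.0 rows 10 q6 now 0.08 next -0.36541084953519665
```

Request:
drive_tool(
  series=[
    {"translation": [0.05, -0.2, -0.06], "spin": 0.07},
    {"translation": [0.2, -1, -0.06], "spin": 0.072},
    {"translation": [0.2, -1, -0.06], "spin": 0.072},
    {"translation": [0.2, -1, -0.06], "spin": 0.072},
    {"translation": [0.2, -1, -0.06], "spin": 0.072},
    {"translation": [0.2, -1, -0.06], "spin": 0.072},
    {"translation": [0.2, -1, -0.06], "spin": 0.072},
  ],
)

```text
time_s: 20.2
tool_pos: [0.5897, -0.134, 0.2325]
tcp_rot: [3.141, -0.002, 2.913]
wrist_force: [-0.3, 0.5, -0.5]
width: 0.0285
```

```bash
python3 - <<'E'
from h import *
st();way([(.545,-.40,.23),(.545,-.40,.1)],np.radians(-13))
E
```

```text
t 20.2 pos [ 0.5897 -0.134   0.2325] rot [ 3.141e+00 -2.000e-03  2.913e+00] F [-0.3  0.5 -0.5] w 0.0285
tr [-0.067, -1.077, 0.01] spin -0.001 mm 270.0 rows 6 q6 now -0.1 next -0.406253646536082
tr [-0.067, -1.077, 0.53] spin -0.001 mm 300.0 rows 7 q6 now -0.1 next -0.406253646536082
```

Request:
drive_tool(
  series=[
    {"translation": [-0.06, -0.2, 0], "spin": 0},
    {"translation": [-0.06, -0.4, 0], "spin": 0},
    {"translation": [-0.06, -0.6, 0], "spin": 0},
    {"translation": [-0.06, -0.8, 0], "spin": 0},
    {"translation": [-0.06, -1, 0], "spin": 0},
    {"translation": [-0.06, -1, 0.15], "spin": 0},
    {"translation": [-0.06, -1, 0.35], "spin": 0},
    {"translation": [-0.06, -1, 0.5], "spin": 0},
    {"translation": [-0.06, -1, 0.52], "spin": 0},
    {"translation": [-0.06, -1, 0.52], "spin": 0},
  ],
)

```text
time_s: 21.2
tool_pos: [0.5492, -0.3775, 0.1022]
tcp_rot: [3.139, -0.003, 2.918]
wrist_force: [-0.5, 0.4, 0.3]
width: 0.029
```

Request:
drive_tool(
  series=[
    {"translation": [0, 0, 0], "spin": 0},
    {"translation": [0, 0, 0], "spin": 0},
    {"translation": [0, 0, 0], "spin": 0},
    {"translation": [0, 0, -0.2], "spin": 0},
    {"translation": [0, 0, -0.4], "spin": 0},
    {"translation": [0, 0, -0.55], "spin": 0},
    {"translation": [0, 0, -0.55], "spin": 0},
  ],
  grip=-0.08,
)

```text
time_s: 21.9
tool_pos: [0.5532, -0.3829, 0.2512]
tcp_rot: [-3.134, 0.015, 2.916]
wrist_force: [0.3, -1.4, 1.3]
width: 0.046
```

```bash
python3 - <<'E'
from h import *
st();way([(.60,-.11,.25),(.59,.13,.25),(.61,.25,.2)],np.radians(-20))
cap("wrist","m_w")
E
```

```text
t 21.9 pos [ 0.5532 -0.3829  0.2512] rot [-3.134  0.015  2.916] F [ 0.3 -1.4  1.3] w 0.046
tr [0.062, 1.106, 0.005] spin 0.039 mm 277.0 rows 6 q6 now -0.48 next 0.16774607599737568
tr [0.315, 2.032, 0.005] spin 0.039 mm 514.0 rows 11 q6 now -0.48 next 0.5659394660652737
tr [0.345, 2.518, 0.205] spin 0.039 mm 637.0 rows 13 q6 now -0.48 next 0.7380227305778728
```

View pics/m_w.png

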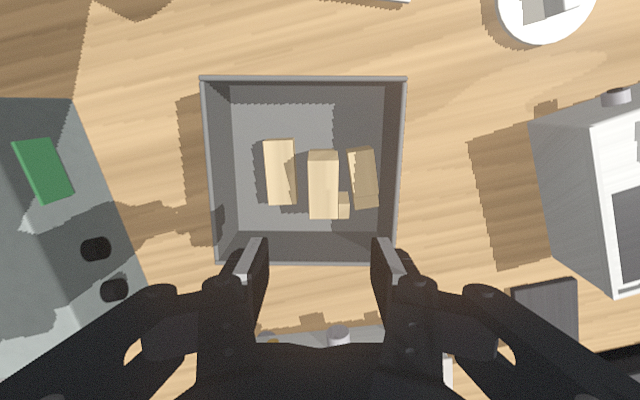

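Request:
drive_tool(
  series=[
    {"translation": [0.13, 1, 0.0], "spin": 0},
    {"translation": [0.13, 1, 0.0], "spin": 0},
    {"translation": [0.13, 1, 0.0], "spin": 0},
    {"translation": [0.13, 1, 0.0], "spin": 0},
    {"translation": [0.13, 1, 0.0], "spin": 0},
    {"translation": [0.13, 1, 0.0], "spin": 0},
  ],
)

```text
time_s: 22.55
tool_pos: [0.5727, -0.1232, 0.2405]
tcp_rot: [3.139, -0.003, 2.922]
wrist_force: [-0.4, -0.6, 0.2]
width: 0.0462
```

Request:
drive_tool(
  series=[
    {"translation": [0.13, 1, 0.0], "spin": 0.039},
    {"translation": [0.13, 1, 0.0], "spin": 0.039},
    {"translation": [0.13, 1, 0.0], "spin": 0.039},
    {"translation": [0.13, 1, 0.0], "spin": 0.039},
    {"translation": [0.13, 1, 0.0], "spin": 0.039},
    {"translation": [0.13, 1, 0.0], "spin": 0.039},
  ],
)

```text
time_s: 23.15
tool_pos: [0.5977, 0.1267, 0.2404]
tcp_rot: [3.14, -0.001, 2.8]
wrist_force: [-0.8, -0.8, -0.2]
width: 0.0464
```

```bash
python3 - <<'E'
from h import *
st();way([(.60,.25,.22)],np.radians(-20))
E
```

```text
t 23.15 pos [0.5977 0.1267 0.2404] rot [ 3.14e+00 -1.00e-03  2.80e+00] F [-0.8 -0.8 -0.2] w 0.0464
tr [0.157, 0.468, 0.082] spin 0.002 mm 125.0 rows 3 q6 now 0.44 next 0.7438569700986273
```

Request:
drive_tool(
  series=[
    {"translation": [0.157, 0.42, 0.08], "spin": 0},
    {"translation": [0.157, 0.42, 0.08], "spin": 0},
    {"translation": [0.157, 0.42, 0.08], "spin": 0},
    {"translation": [0.157, 0.42, 0.08], "spin": 0},
    {"translation": [0.157, 0.42, 0.08], "spin": 0},
  ],
)

```text
time_s: 23.65
tool_pos: [0.5969, 0.2327, 0.2209]
tcp_rot: [-3.14, -0.0, 2.793]
wrist_force: [0.3, -0.3, -0.5]
width: 0.0464
```

```bash
python3 - <<'E'
from h import *
c=cap("wrist","n_w");chips(c,z=.028,vmin=185,smin=50,xy=((.5,.75),(.18,.32)));st()
E
```

```text
t 23.7 pos [0.5971 0.2324 0.2213] rot [-3.141  0.     2.792] F [-0.1 -0.9 -0.1] w 0.0463
```

View pics/n_w.png

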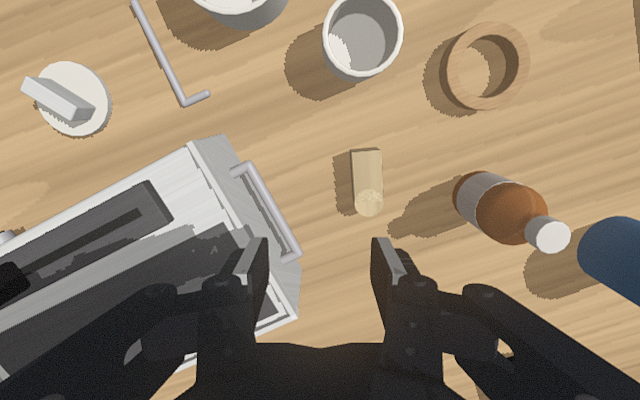

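```bash
python3 - <<'E'
from h import *
c=cap("wrist","n2_w",(300,130,440,230),5)
E
```

```text
(no output)
```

View pics/n2_w.png

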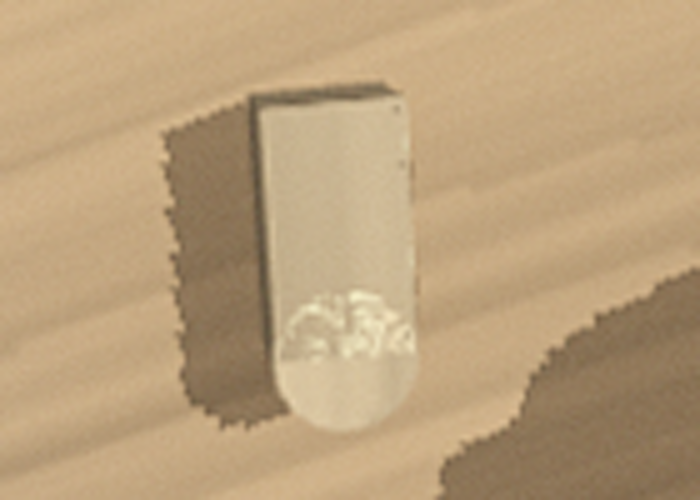

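```bash
python3 - <<'E'
from h import *
c=cap("wrist")
f=lambda u,v:(300+u/5,130+v/5)
p=ray(c,[f(260,108),f(408,97),f(275,357),f(418,353),f(348,432)],.028); print(p.round(4))
a=(p[0]+p[1])/2;b=(p[2]+p[3])/2;d=b-a;ang=np.degrees(np.arctan2(d[1],d[0]));print(a,b,ang,np.linalg.norm(d),np.linalg.norm(p[1]-p[0]))
m=(a+p[4])/2;print(m);st()
way([(m[0],m[1],.09),(m[0],m[1],.006)],np.radians(ang))
E
```

```text
[[0.5866 0.2697 0.028 ]
 [0.5947 0.2981 0.028 ]
 [0.6367 0.2561 0.028 ]
 [0.646  0.2843 0.028 ]
 [0.6574 0.2654 0.028 ]]
[0.5906406  0.28389459 0.028     ] [0.64132309 0.27020456 0.028     ] -15.11563700633855 0.05249887191366876 0.029509752659970252
[0.62404031 0.27462389 0.028     ]
t 23.8 pos [0.5973 0.2323 0.2217] rot [-3.141e+00  1.000e-03  2.791e+00] F [-0.4  0.   0.3] w 0.0462
tr [-0.042, 0.196, 0.527] spin -0.028 mm 141.0 rows 3 q6 now 0.62 next 0.6783864671821433
tr [-0.042, 0.196, 0.863] spin -0.028 mm 221.0 rows 5 q6 now 0.62 next 0.6783864671821433
```

```bash
python3 - <<'E'
from h import *
t=cap("top","o_top",(150,85,260,165),6)
print(ray(t,[(173,108)],.13),ray(t,[(185,125)],.0))
E
```

```text
[[0.68222357 0.38001494 0.13      ]] [[0.67178356 0.39007854 0.        ]]
```

View pics/o_top.png

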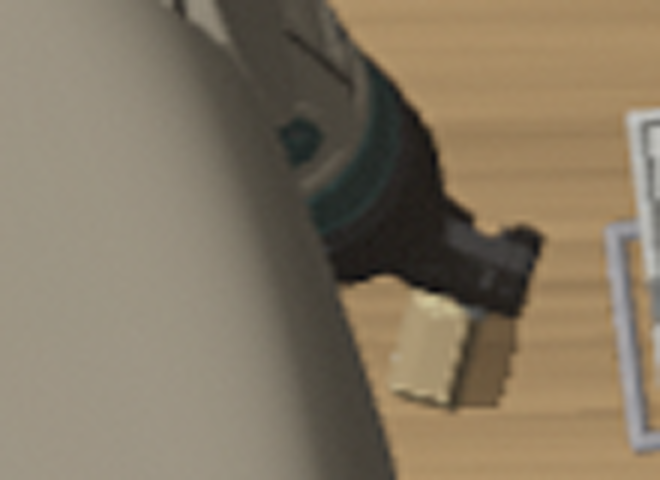

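Request:
drive_tool(
  series=[
    {"translation": [-0.042, 0.196, 0.1], "spin": -0.028},
    {"translation": [-0.042, 0.196, 0.3], "spin": -0.028},
    {"translation": [-0.042, 0.196, 0.5], "spin": -0.028},
    {"translation": [-0.042, 0.196, 0.65], "spin": -0.028},
    {"translation": [-0.042, 0.196, 0.78], "spin": -0.028},
    {"translation": [-0.042, 0.196, 0.84], "spin": -0.028},
    {"translation": [-0.042, 0.196, 0.85], "spin": -0.028},
    {"translation": [-0.042, 0.196, 0.85], "spin": -0.028},
  ],
)

```text
time_s: 24.65
tool_pos: [0.6245, 0.2765, 0.01]
tcp_rot: [3.141, 0.001, 2.881]
wrist_force: [0.0, 0.5, 0.3]
width: 0.046
```

Request:
drive_tool(
  series=[
    {"translation": [0, 0, 0], "spin": 0},
    {"translation": [0, 0, 0], "spin": 0},
    {"translation": [0, 0, 0], "spin": 0},
    {"translation": [0, 0, 0], "spin": 0},
    {"translation": [0, 0, -0.2], "spin": 0},
    {"translation": [0, 0, -0.4], "spin": 0},
    {"translation": [0, 0, -0.6], "spin": 0},
    {"translation": [0, 0, -0.8], "spin": 0},
    {"translation": [0, 0, -0.9], "spin": 0},
    {"translation": [0, 0, -0.9], "spin": 0},
  ],
  grip=1,
)

```text
time_s: 25.65
tool_pos: [0.6267, 0.2779, 0.2413]
tcp_rot: [3.135, 0.01, 2.882]
wrist_force: [-0.4, -0.3, -0.1]
width: 0.0284
```

```bash
python3 - <<'E'
from h import *
st();way([(.60,.1,.24),(.58,-.12,.24)],np.radians(-13))
cap("wrist","p_w")
E
```

```text
t 25.65 pos [0.6267 0.2779 0.2413] rot [3.135 0.01  2.882] F [-0.4 -0.3 -0.1] w 0.0284
tr [-0.08, -0.715, 0.005] spin -0.01 mm 180.0 rows 4 q6 now 0.58 next 0.39204148017388984
tr [-0.229, -1.586, 0.005] spin -0.01 mm 401.0 rows 9 q6 now 0.58 next 0.022874823166714187
```

View pics/p_w.png

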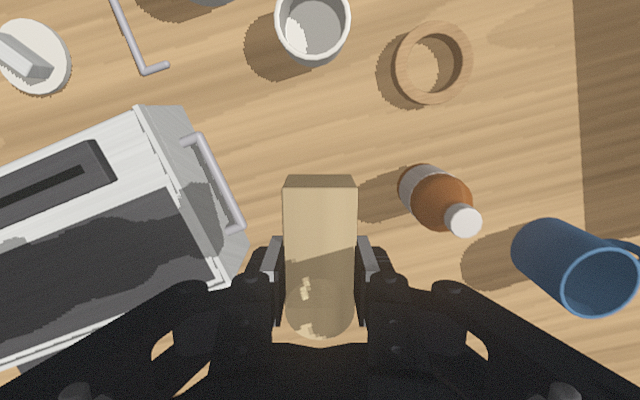

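Request:
drive_tool(
  series=[
    {"translation": [-0.05, -0.3, 0], "spin": 0},
    {"translation": [-0.15, -1, 0], "spin": 0},
    {"translation": [-0.15, -1, 0], "spin": 0},
    {"translation": [-0.15, -1, 0], "spin": 0},
    {"translation": [-0.15, -1, 0], "spin": 0},
    {"translation": [-0.15, -1, 0], "spin": 0},
  ],
)

```text
time_s: 26.3
tool_pos: [0.5932, 0.0205, 0.2316]
tcp_rot: [-3.139, -0.004, 2.875]
wrist_force: [1.7, 0.8, -0.2]
width: 0.0284
```

Request:
drive_tool(
  series=[
    {"translation": [-0.15, -1, 0], "spin": 0},
    {"translation": [-0.15, -1, 0], "spin": 0},
    {"translation": [-0.15, -1, 0], "spin": 0},
    {"translation": [-0.15, -1, 0], "spin": 0},
    {"translation": [-0.15, -1, 0], "spin": 0},
    {"translation": [-0.15, -1, 0], "spin": 0},
  ],
)

```text
time_s: 26.9
tool_pos: [0.5662, -0.2302, 0.2318]
tcp_rot: [-3.14, -0.002, 2.876]
wrist_force: [-0.6, 0.7, -0.5]
width: 0.0288
```

```bash
python3 - <<'E'
from h import *
st();way([(.545,-.425,.24),(.545,-.425,.11)],np.radians(-13))
E
```

```text
t 26.9 pos [ 0.5662 -0.2302  0.2318] rot [-3.140e+00 -2.000e-03  2.876e+00] F [-0.6  0.7 -0.5] w 0.0288
tr [-0.123, -0.774, -0.033] spin -0.012 mm 196.0 rows 4 q6 now -0.23 next -0.43541940094317955
tr [-0.123, -0.774, 0.487] spin -0.012 mm 231.0 rows 5 q6 now -0.23 next -0.43541940094317955
```

Request:
drive_tool(
  series=[
    {"translation": [-0.12, -0.2, -0.03], "spin": -0.01},
    {"translation": [-0.12, -0.4, -0.03], "spin": -0.01},
    {"translation": [-0.12, -0.6, -0.03], "spin": -0.01},
    {"translation": [-0.12, -0.78, -0.03], "spin": -0.01},
    {"translation": [-0.12, -0.78, 0.15], "spin": -0.01},
    {"translation": [-0.12, -0.78, 0.35], "spin": -0.01},
    {"translation": [-0.12, -0.78, 0.48], "spin": -0.01},
    {"translation": [-0.12, -0.78, 0.48], "spin": -0.01},
    {"translation": [-0.12, -0.78, 0.48], "spin": -0.01},
  ],
)

```text
time_s: 27.8
tool_pos: [0.546, -0.4202, 0.1127]
tcp_rot: [3.14, -0.003, 2.914]
wrist_force: [0.4, -0.0, 0.3]
width: 0.0284
```

Request:
drive_tool(
  series=[
    {"translation": [0, 0, 0], "spin": 0},
    {"translation": [0, 0, 0], "spin": 0},
    {"translation": [0, 0, 0], "spin": 0},
    {"translation": [0, 0, -0.2], "spin": 0},
    {"translation": [0, 0, -0.4], "spin": 0},
    {"translation": [0, 0, -0.55], "spin": 0},
    {"translation": [0, 0, -0.55], "spin": 0},
  ],
  grip=-0.08,
)

```text
time_s: 28.5
tool_pos: [0.5496, -0.425, 0.2613]
tcp_rot: [-3.134, 0.014, 2.913]
wrist_force: [0.4, 0.1, 0.2]
width: 0.0461
```

```bash
python3 - <<'E'
from h import *
st()
cap("wrist","q_w");cap("top","q_top")
E
```

```text
t 28.5 pos [ 0.5496 -0.425   0.2613] rot [-3.134  0.014  2.913] F [0.4 0.1 0.2] w 0.0461
```

View pics/q_w.png

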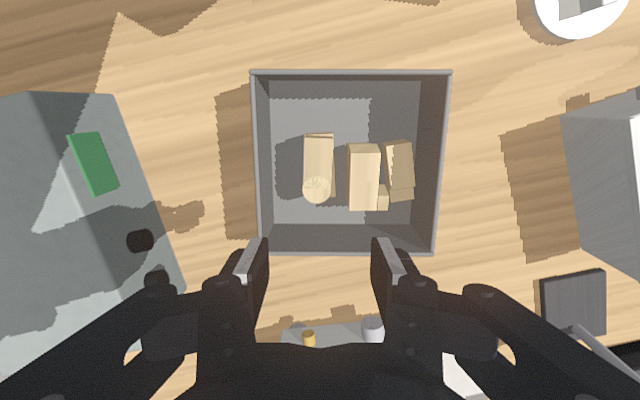

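View pics/q_top.png

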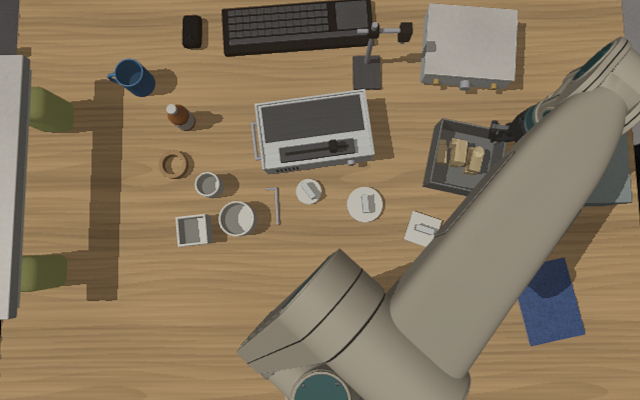

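```bash
python3 - <<'E'
from h import *
way([(.575,-.19,.25),(.578,-.04,.23)],np.radians(7))
E
```

```text
tr [0.103, 0.932, 0.017] spin -0.112 mm 235.0 rows 5 q6 now -0.52 next -0.4413126419118907
tr [0.227, 1.519, 0.097] spin -0.112 mm 385.0 rows 8 q6 now -0.52 next -0.19126703842056614
```

Request:
drive_tool(
  series=[
    {"translation": [0.1, 0.93, 0.02], "spin": -0.11},
    {"translation": [0.1, 0.93, 0.02], "spin": -0.11},
    {"translation": [0.1, 0.93, 0.02], "spin": -0.11},
    {"translation": [0.1, 0.93, 0.02], "spin": -0.11},
    {"translation": [0.1, 0.93, 0.02], "spin": -0.11},
  ],
)

```text
time_s: 29.1
tool_pos: [0.5731, -0.1862, 0.2443]
tcp_rot: [3.139, -0.003, -3.023]
wrist_force: [0.7, 0.4, -0.5]
width: 0.0459
```

```bash
python3 - <<'E'
from h import *
st();way([(.575,-.04,.22)],np.radians(7))
E
```

```text
t 29.1 pos [ 0.5731 -0.1862  0.2443] rot [ 3.139e+00 -3.000e-03 -3.023e+00] F [ 0.7  0.4 -0.5] w 0.0459
tr [-0.077, 0.58, 0.097] spin -0.001 mm 148.0 rows 3 q6 now -0.54 next -0.19162637363492507
```

Request:
drive_tool(
  series=[
    {"translation": [-0.077, 0.57, 0.08], "spin": 0},
    {"translation": [-0.077, 0.57, 0.08], "spin": 0},
    {"translation": [-0.077, 0.57, 0.08], "spin": 0},
    {"translation": [-0.077, 0.57, 0.08], "spin": 0},
    {"translation": [-0.077, 0.57, 0.08], "spin": 0},
    {"translation": [-0.077, 0.57, 0.08], "spin": 0},
  ],
)

```text
time_s: 29.7
tool_pos: [0.5766, -0.0467, 0.2256]
tcp_rot: [-3.141, -0.001, -3.025]
wrist_force: [-0.1, -1.7, -0.4]
width: 0.0458
```

```bash
python3 - <<'E'
from h import *
st();c=cap("wrist","r_w")
E
```

```text
t 29.7 pos [ 0.5766 -0.0467  0.2256] rot [-3.141e+00 -1.000e-03 -3.025e+00] F [-0.1 -1.7 -0.4] w 0.0458
```

View pics/r_w.png

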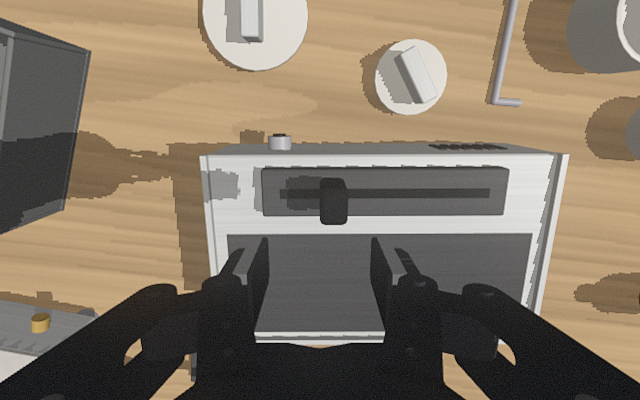

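```bash
python3 - <<'E'
from h import *
c=cap("wrist")
im=np.clip(c["img"].astype(float)*2.2,0,255).astype(np.uint8);c2=dict(c,img=im);sv(c2,"r2_w",(250,150,520,240),2.9)
E
```

```text
(no output)
```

View pics/r2_w.png

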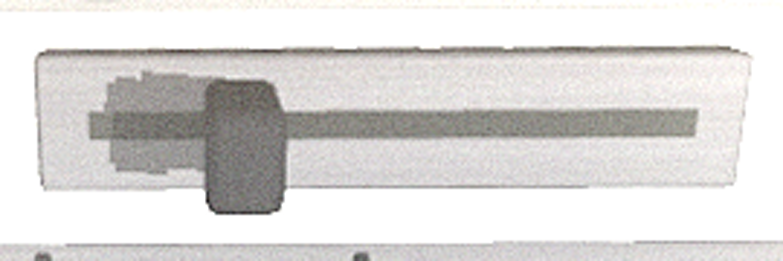

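```bash
python3 - <<'E'
from h import *
c=cap("wrist");f=lambda u,v:(250+u/2.9,150+v/2.9)
p=ray(c,f(246,155),.144)[0];print(p, ray(c,[f(207,155),f(286,155),f(246,96),f(246,214)],.144).round(4))
q=ray(c,[f(88,125),f(697,122)],.104);print("slot",q.round(4),np.linalg.norm(q[1]-q[0]));d=q[1]-q[0]
ang=np.arctan2(-d[0],d[1]);print("stage yaw",np.degrees(ang))
s=ray(c,[(203,155),(568,154)],.096);print(s.round(4),np.degrees(np.arctan2(-(s[1]-s[0])[0],(s[1]-s[0])[1])),np.linalg.norm(s[1]-s[0]))
print("along",(p-q[0])@d/np.linalg.norm(d));st()
way([(p[0],p[1],.17),(p[0],p[1],.110)],ang)
E
```

```text
[ 0.57414244 -0.03744078  0.144     ] [[ 0.5752 -0.0467  0.144 ]
 [ 0.573  -0.0279  0.144 ]
 [ 0.5598 -0.0393  0.144 ]
 [ 0.589  -0.0355  0.144 ]]
slot [[ 0.5818 -0.0792  0.104 ]
 [ 0.5614  0.0897  0.104 ]] 0.17020529843598392
stage yaw 6.899879831493375
[[ 0.5594 -0.145   0.096 ]
 [ 0.5245  0.1488  0.096 ]] 6.760346178012725 0.2958946860301754
along 0.04241992513545364
t 29.85 pos [ 0.5771 -0.0474  0.2262] rot [-3.141 -0.    -3.027] F [ 0.4  0.7 -0.2] w 0.0465
tr [0.007, 0.041, 0.225] spin -0.002 mm 57.0 rows 2 q6 now -0.31 next -0.1855450819433564
tr [0.007, 0.041, 0.465] spin -0.002 mm 117.0 rows 3 q6 now -0.31 next -0.1855450819433564
```

Request:
drive_tool(
  series=[
    {"translation": [0.007, 0.041, 0.1], "spin": 0},
    {"translation": [0.007, 0.041, 0.2], "spin": 0},
    {"translation": [0.007, 0.041, 0.35], "spin": 0},
    {"translation": [0.007, 0.041, 0.43], "spin": 0},
    {"translation": [0.007, 0.041, 0.45], "spin": 0},
    {"translation": [0.007, 0.041, 0.45], "spin": 0},
    {"translation": [0.007, 0.041, 0.45], "spin": 0},
  ],
)

```text
time_s: 30.55
tool_pos: [0.5754, -0.0368, 0.1153]
tcp_rot: [-3.141, 0.002, -3.026]
wrist_force: [-0.6, 0.3, 0.2]
width: 0.0463
```

Request:
drive_tool(
  series=[
    {"translation": [0, 0, 0], "spin": 0},
    {"translation": [0, 0, 0], "spin": 0},
    {"translation": [0, 0, 0], "spin": 0},
    {"translation": [0, 0, 0], "spin": 0},
    {"translation": [0, 0, 0], "spin": 0},
  ],
  grip=1,
  grip_force=30,
)

```text
time_s: 31.05
tool_pos: [0.5754, -0.0365, 0.1155]
tcp_rot: [-3.14, 0.003, -3.025]
wrist_force: [-1.1, -0.6, 5.7]
width: 0.0197
```

Request:
drive_tool(
  series=[
    {"translation": [0, 0.06, 0], "spin": 0},
    {"translation": [0, 0.12, 0], "spin": 0},
    {"translation": [0, 0.18, 0], "spin": 0},
    {"translation": [0, 0.24, 0], "spin": 0},
    {"translation": [0, 0.3, 0], "spin": 0},
    {"translation": [0, 0.36, 0], "spin": 0},
    {"translation": [0, 0.4, 0], "spin": 0},
    {"translation": [0, 0.43, 0], "spin": 0},
    {"translation": [0, 0.45, 0], "spin": 0},
    {"translation": [0, 0.45, 0], "spin": 0},
  ],
)

```text
time_s: 32.05
tool_pos: [0.5617, 0.0759, 0.1154]
tcp_rot: [-3.141, 0.002, -3.024]
wrist_force: [-1.0, -1.1, 6.9]
width: 0.0193
```

Request:
drive_tool(
  series=[
    {"translation": [0, 0.008, 0], "spin": 0},
    {"translation": [0, 0.016, 0], "spin": 0},
    {"translation": [0, 0.016, 0], "spin": 0},
  ],
)

```text
time_s: 32.35
tool_pos: [0.5613, 0.0791, 0.1155]
tcp_rot: [-3.139, 0.002, -3.025]
wrist_force: [-2.2, -2.1, 6.9]
width: 0.0201
```

Request:
drive_tool(
  series=[
    {"translation": [0, 0.008, 0], "spin": 0},
    {"translation": [0, 0.012, 0], "spin": 0},
    {"translation": [0, 0.012, 0], "spin": 0},
  ],
)

```text
time_s: 32.65
tool_pos: [0.5612, 0.0802, 0.1155]
tcp_rot: [-3.135, 0.002, -3.026]
wrist_force: [-1.2, -7.1, 7.6]
width: 0.0195
```

Request:
drive_tool(
  series=[
    {"translation": [0, 0.008, 0], "spin": 0},
    {"translation": [0, 0.012, 0], "spin": 0},
    {"translation": [0, 0.012, 0], "spin": 0},
  ],
)

```text
time_s: 32.95
tool_pos: [0.5612, 0.0804, 0.1154]
tcp_rot: [-3.129, 0.001, -3.027]
wrist_force: [-1.0, -14.3, 5.9]
width: 0.0195
```

Request:
drive_tool(
  series=[
    {"translation": [0, 0, 0], "spin": 0},
    {"translation": [0, 0, 0], "spin": 0},
    {"translation": [0, 0, 0], "spin": 0},
    {"translation": [0, -0.01, -0.15], "spin": 0},
    {"translation": [0, -0.01, -0.3], "spin": 0},
    {"translation": [0, -0.01, -0.5], "spin": 0},
    {"translation": [0, -0.01, -0.5], "spin": 0},
    {"translation": [0, -0.01, -0.5], "spin": 0},
  ],
  grip=-0.1,
)

```text
time_s: 33.75
tool_pos: [0.5612, 0.0836, 0.2406]
tcp_rot: [3.142, 0.004, -3.024]
wrist_force: [-0.1, -0.2, -0.7]
width: 0.047
```

```bash
python3 - <<'E'
from h import *
st();c=cap("wrist","s_w")
E
```

```text
t 33.75 pos [0.5612 0.0836 0.2406] rot [ 3.142  0.004 -3.024] F [-0.1 -0.2 -0.7] w 0.047
```

View pics/s_w.png

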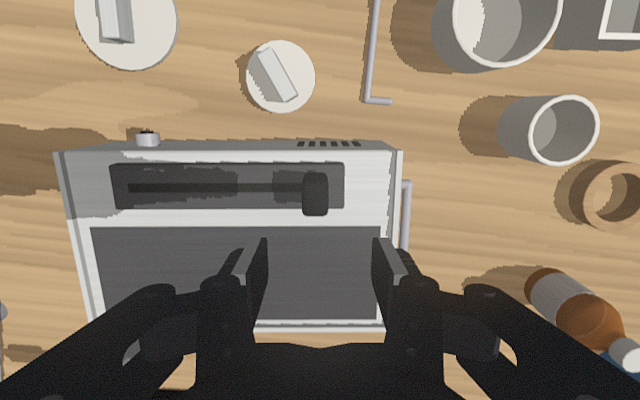

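```bash
python3 - <<'E'
from h import *
c=cap("wrist","s2_w",(230,20,340,130),5)
E
```

```text
(no output)
```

View pics/s2_w.png

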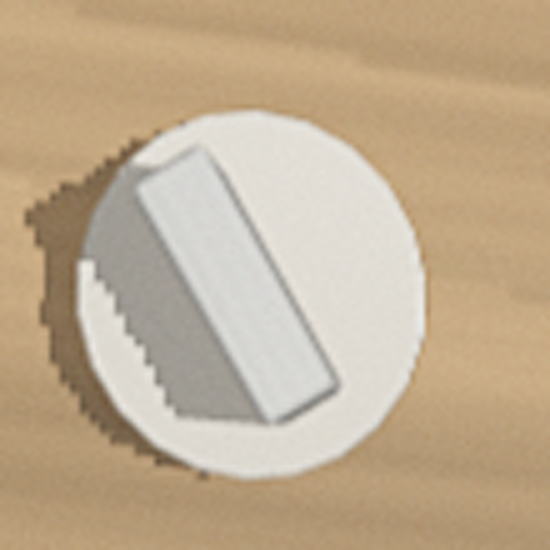

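```bash
python3 - <<'E'
from h import *
c=cap("wrist");f=lambda u,v:(230+u/5,20+v/5)
k=ray(c,[f(137,187),f(207,148),f(338,385),f(270,422)],.046)
print(k.round(4)); print("ctr",k.mean(0)); d=(k[2]+k[3]-k[0]-k[1])/2; ang=np.arctan2(d[1],d[0]);print(np.degrees(ang),np.linalg.norm(d))
print("disc",ray(c,[f(252,294),f(78,294),f(425,294)],.014).round(4));st()
m=k.mean(0)
way([(m[0],m[1],.16),(m[0],m[1],.022)],ang)
E
```

```text
[[0.4555 0.0129 0.046 ]
 [0.4473 0.0253 0.046 ]
 [0.4861 0.0534 0.046 ]
 [0.4944 0.0412 0.046 ]]
ctr [0.47081031 0.03321272 0.046     ]
35.98215171658298 0.048011352719287456
disc [[ 0.4696  0.032   0.014 ]
 [ 0.4738 -0.0036  0.014 ]
 [ 0.4654  0.0673  0.014 ]]
t 33.9 pos [0.5587 0.0833 0.2369] rot [ 3.141e+00 -3.000e-03 -3.024e+00] F [ 0.4 -0.   0.3] w 0.0471
tr [0.373, -0.158, 0.308] spin -0.163 mm 127.0 rows 4 q6 now -0.08 next -0.557579953727366
tr [0.373, -0.158, 0.86] spin -0.163 mm 238.0 rows 5 q6 now -0.08 next -0.557579953727366
```

Request:
drive_tool(
  series=[
    {"translation": [0.1, -0.04, 0.0], "spin": -0.163},
    {"translation": [0.3, -0.12, 0.0], "spin": -0.163},
    {"translation": [0.37, -0.158, 0.1], "spin": -0.163},
    {"translation": [0.37, -0.158, 0.3], "spin": -0.163},
    {"translation": [0.37, -0.158, 0.4], "spin": -0.163},
    {"translation": [0.37, -0.158, 0.4], "spin": -0.163},
    {"translation": [0.37, -0.158, 0.4], "spin": -0.163},
  ],
)

```text
time_s: 34.6
tool_pos: [0.4718, 0.0332, 0.1379]
tcp_rot: [3.14, -0.002, -2.513]
wrist_force: [0.7, 0.6, 0.5]
width: 0.0471
```

```bash
python3 - <<'E'
from h import *
c=cap("wrist","t_w");st();way([(.470,.0328,.022)],np.radians(36))
E
```

```text
t 34.65 pos [0.4733 0.0332 0.1392] rot [-3.141  0.    -2.513] F [ 0.6 -0.3  0.5] w 0.0471
tr [0.012, 0.007, 0.469] spin 0.0 mm 117.0 rows 3 q6 now -0.7 next -0.5586442607060818
```

View pics/t_w.png

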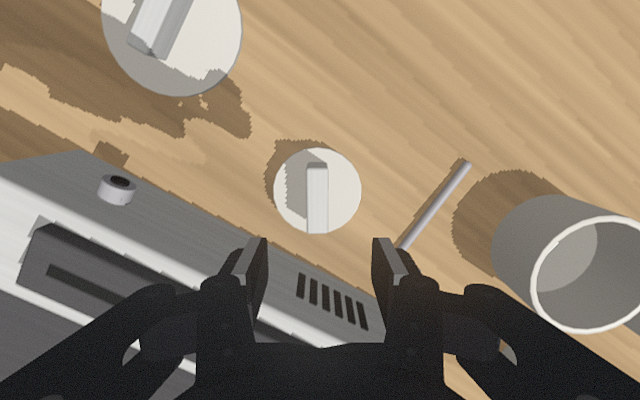

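Request:
drive_tool(
  series=[
    {"translation": [0.01, 0, 0.15], "spin": 0},
    {"translation": [0.01, 0, 0.3], "spin": 0},
    {"translation": [0.01, 0, 0.4], "spin": 0},
    {"translation": [0.01, 0, 0.46], "spin": 0},
    {"translation": [0.01, 0, 0.46], "spin": 0},
    {"translation": [0.01, 0, 0.46], "spin": 0},
  ],
)

```text
time_s: 35.25
tool_pos: [0.4726, 0.0316, 0.0252]
tcp_rot: [-3.14, 0.002, -2.512]
wrist_force: [-0.7, 0.9, -0.2]
width: 0.0467
```

Request:
drive_tool(
  series=[
    {"translation": [0, 0, 0], "spin": 0},
    {"translation": [0, 0, 0], "spin": 0},
    {"translation": [0, 0, 0], "spin": 0},
    {"translation": [0, 0, 0], "spin": 0},
    {"translation": [0, 0, 0], "spin": 0},
    {"translation": [0, 0, -0.15], "spin": 0},
    {"translation": [0, 0, -0.35], "spin": 0},
    {"translation": [0, 0, -0.55], "spin": 0},
    {"translation": [0, 0, -0.7], "spin": 0},
    {"translation": [0, 0, -0.7], "spin": 0},
  ],
  grip=1,
  grip_force=60,
)

```text
time_s: 36.25
tool_pos: [0.4754, 0.0313, 0.2055]
tcp_rot: [-3.133, 0.01, -2.513]
wrist_force: [1.2, -0.3, -1.0]
width: 0.0149
```

```bash
python3 - <<'E'
from h import *
c=cap("wrist","u_w");st();way([(.489,.308,.2)],np.radians(36))
E
```

```text
t 36.3 pos [0.4734 0.0314 0.2024] rot [-3.137  0.006 -2.513] F [ 0.3 -0.4 -1.9] w 0.0147
tr [-0.701, 0.858, 0.009] spin 0.0 mm 277.0 rows 6 q6 now -0.7 next -0.06623426983467073
```

View pics/u_w.png

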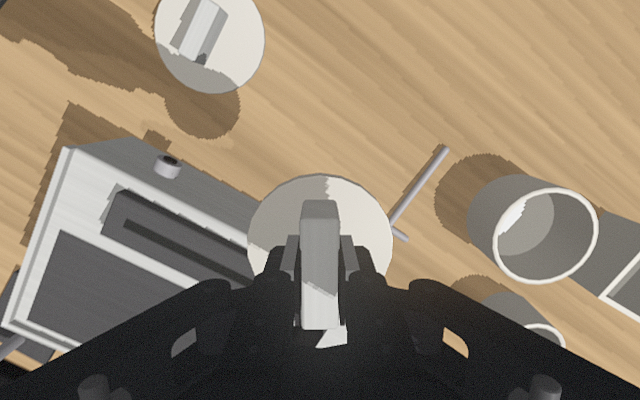

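Request:
drive_tool(
  series=[
    {"translation": [-0.1, 0.2, -0.05], "spin": 0.1},
    {"translation": [-0.18, 0.4, -0.1], "spin": 0.2},
    {"translation": [-0.18, 0.4, -0.15], "spin": 0.2},
    {"translation": [-0.18, 0.4, -0.2], "spin": 0.2},
    {"translation": [-0.18, 0.4, -0.2], "spin": 0.2},
    {"translation": [-0.18, 0.4, -0.2], "spin": 0.2},
    {"translation": [-0.18, 0.4, -0.2], "spin": 0.2},
  ],
)

```text
time_s: 37.0
tool_pos: [0.4472, 0.1387, 0.2471]
tcp_rot: [-3.141, -0.003, -3.139]
wrist_force: [-0.4, -0.3, -0.1]
width: 0.015
```

```bash
python3 - <<'E'
from h import *
st();c=cap("wrist","v_w");t=cap("top","v_top",(160,150,330,260),4.5)
E
```

```text
t 37.0 pos [0.4472 0.1387 0.2471] rot [-3.141e+00 -3.000e-03 -3.139e+00] F [-0.4 -0.3 -0.1] w 0.015
```

View pics/v_w.png

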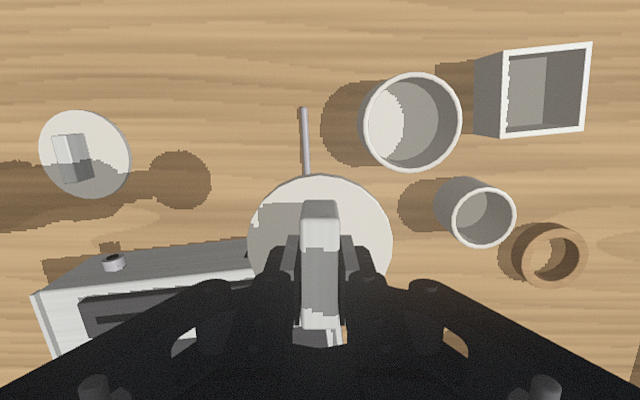

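View pics/v_top.png

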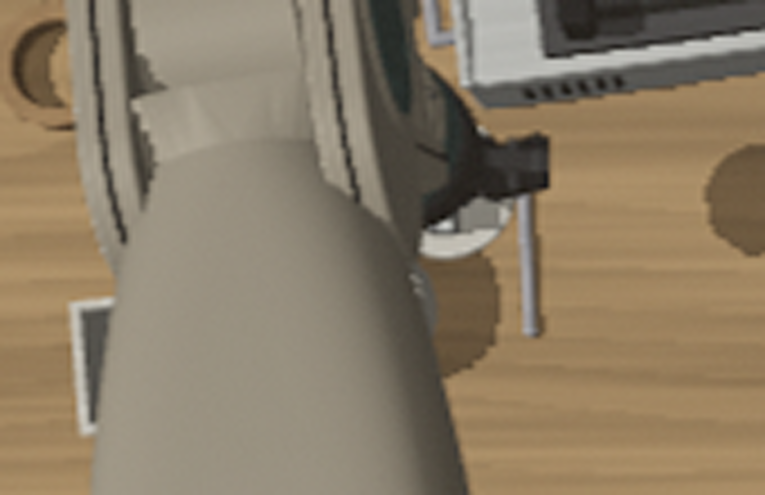

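```bash
cat >> h.py <<'E'
def circ(P):
    A=np.c_[2*P[:,:2],np.ones(len(P))];b=(P[:,:2]**2).sum(1);s=np.linalg.lstsq(A,b,rcond=None)[0]
    return s[:2],np.sqrt(s[2]+s[0]**2+s[1]**2)
E
python3 - <<'E'
from h import *
c=cap("wrist","v2_w",(340,30,610,260),2.9);st()
g=cv2.cvtColor(c["img"],cv2.COLOR_RGB2HSV)
print(g[75,412],g[100,362],g[215,512],g[245,480],g[100,380],g[50,545])
m=((g[...,1]<30)&(g[...,2]>205)).astype(np.uint8)*255
cv2.imwrite("pics/v_m.png",cv2.resize(m[30:260,340:610],None,fx=2.9,fy=2.9))
E
```

```text
t 37.15 pos [0.4477 0.1386 0.2478] rot [-3.141e+00 -2.000e-03 -3.141e+00] F [ 0.4 -0.2 -1.4] w 0.0143
[ 18  15 217] [ 17  66 124] [ 16  20 166] [ 20  13 235] [ 23  15 222] [ 24   5 244]
```

View pics/v2_w.png

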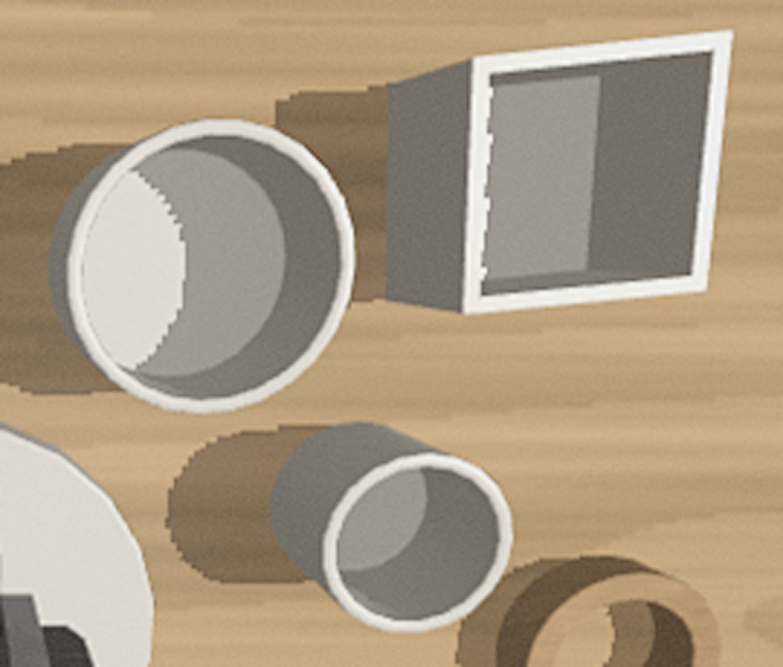

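View pics/v_m.png

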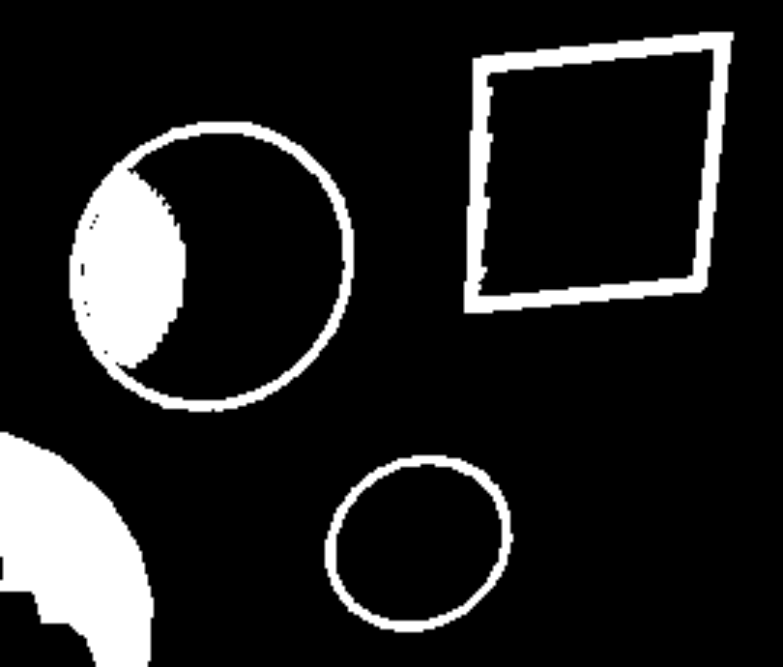

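```bash
cat >> h.py <<'E'
def pots(c,amin=600):
    g=cv2.cvtColor(c["img"],cv2.COLOR_RGB2HSV)
    m=((g[...,1]<30)&(g[...,2]>205)).astype(np.uint8)
    cs,_=cv2.findContours(m,cv2.RETR_EXTERNAL,cv2.CHAIN_APPROX_NONE)
    for k in cs:
        if cv2.contourArea(k)<amin: continue
        w=ray(c,k[:,0]+0.0,.06); o,r=circ(w);res=np.abs(np.linalg.norm(w[:,:2]-o,axis=1)-r).max()
        R=cv2.minAreaRect((w[:,:2]*1000).astype(np.float32))
        print("px",k[:,0].mean(0).round(),"circle",o.round(4),"r",r.round(4),"res",res.round(4),"rect",np.round(R[0],1),np.round(R[1],1),round(R[2],1))
E
python3 - <<'E'
from h import *
c=cap("wrist");pots(c);st()
E
```

```text
px [134. 294.] circle [ 0.6493 -0.0417] r 0.1069 res 0.0378 rect [572.5 -60.6] [ 74.3 247.7] 23.7
px [321. 236.] circle [0.5117 0.1397] r 0.0187 res 0.0047 rect [511.  139.5] [31.3 36. ] 0.9
px [484. 216.] circle [0.4906 0.3075] r 0.0325 res 0.0007 rect [490.2 307.5] [65.  65.7] 0.1
px [337. 213.] circle [0.511  0.1449] r 0.0586 res 0.0437 rect [487.9 160.4] [152.7  68.7] 59.0
px [ 79. 142.] circle [ 0.4195 -0.0925] r 0.0329 res 0.0284 rect [412.  -92.8] [86.8 56.8] 85.4
px [413. 121.] circle [0.3956 0.2272] r 0.0465 res 0.0008 rect [395.6 227.3] [93.9 93.1] 2.0
px [545.  88.] circle [0.3655 0.3483] r 0.0457 res 0.0104 rect [365.7 348.3] [80.2 79.9] 5.7
t 37.2 pos [0.4479 0.1387 0.248 ] rot [-3.141e+00 -2.000e-03 -3.141e+00] F [ 0.1  1.  -1. ] w 0.015
```

```bash
python3 - <<'E'
from h import *
way([(.492,.3075,.13),(.492,.3075,.078)],0.0)
E
```

```text
tr [-0.177, 0.675, 0.472] spin 0.0 mm 211.0 rows 5 q6 now 0.16 next 0.558599315343562
tr [-0.177, 0.675, 0.68] spin 0.0 mm 244.0 rows 5 q6 now 0.16 next 0.558599315343562
```

Request:
drive_tool(
  series=[
    {"translation": [-0.05, 0.18, 0], "spin": 0},
    {"translation": [-0.1, 0.36, 0], "spin": 0},
    {"translation": [-0.16, 0.54, 0.05], "spin": 0},
    {"translation": [-0.177, 0.64, 0.2], "spin": 0},
    {"translation": [-0.177, 0.675, 0.35], "spin": 0},
    {"translation": [-0.177, 0.675, 0.45], "spin": 0},
    {"translation": [-0.177, 0.675, 0.47], "spin": 0},
    {"translation": [-0.177, 0.675, 0.47], "spin": 0},
    {"translation": [-0.177, 0.675, 0.47], "spin": 0},
  ],
)

```text
time_s: 38.1
tool_pos: [0.4938, 0.3079, 0.1329]
tcp_rot: [3.14, 0.002, -3.141]
wrist_force: [0.1, -0.3, -0.4]
width: 0.0146
```

```bash
python3 - <<'E'
from h import *
c=cap("wrist","w_w");st();way([(.492,.3075,.076)],0.0)
E
```

```text
t 38.15 pos [0.4941 0.3081 0.1334] rot [ 3.140e+00  3.000e-03 -3.141e+00] F [ 1.   0.5 -1.2] w 0.0147
tr [0.008, -0.002, 0.23] spin 0.0 mm 57.0 rows 2 q6 now 0.45 next 0.558599315343562
```

View pics/w_w.png

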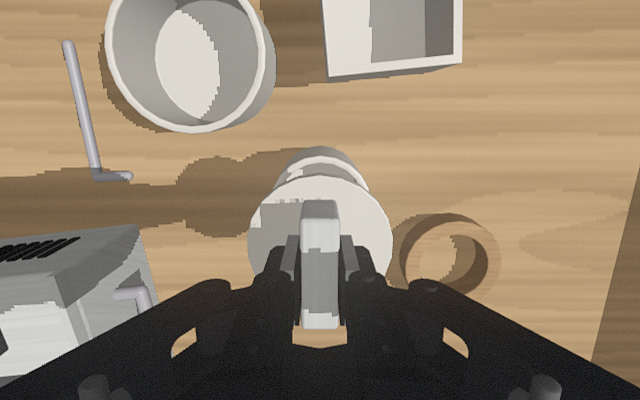

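Request:
drive_tool(
  series=[
    {"translation": [0.007, -0.003, 0.08], "spin": 0},
    {"translation": [0.007, -0.003, 0.15], "spin": 0},
    {"translation": [0.007, -0.003, 0.19], "spin": 0},
    {"translation": [0.007, -0.003, 0.21], "spin": 0},
    {"translation": [0.007, -0.003, 0.22], "spin": 0},
    {"translation": [0.007, -0.003, 0.22], "spin": 0},
  ],
)

```text
time_s: 38.75
tool_pos: [0.4917, 0.3074, 0.0776]
tcp_rot: [3.141, 0.002, -3.141]
wrist_force: [-0.5, 0.5, -0.6]
width: 0.0148
```

Request:
drive_tool(
  series=[
    {"translation": [0, 0, 0.008], "spin": 0},
    {"translation": [0, 0, 0.012], "spin": 0},
    {"translation": [0, 0, 0.012], "spin": 0},
  ],
)

```text
time_s: 39.05
tool_pos: [0.4918, 0.3074, 0.0775]
tcp_rot: [3.141, 0.003, -3.141]
wrist_force: [-6.5, -2.9, 17.9]
width: 0.0147
```

Request:
drive_tool(
  series=[
    {"translation": [0, 0, -0.01], "spin": 0},
    {"translation": [0, 0, -0.01], "spin": 0},
    {"translation": [0, 0, -0.01], "spin": 0},
    {"translation": [0, 0, -0.15], "spin": 0},
    {"translation": [0, 0, -0.3], "spin": 0},
    {"translation": [0, 0, -0.5], "spin": 0},
    {"translation": [0, 0, -0.6], "spin": 0},
    {"translation": [0, 0, -0.6], "spin": 0},
  ],
  grip=0,
)

```text
time_s: 39.85
tool_pos: [0.4939, 0.3085, 0.2285]
tcp_rot: [3.137, 0.009, -3.141]
wrist_force: [0.0, 0.7, -0.3]
width: 0.0429
```

```bash
python3 - <<'E'
from h import *
c=cap("wrist","x_w");st();way([(.45,.08,.25),(.431,-.126,.22)],0.0)
E
```

```text
t 39.9 pos [0.4924 0.3078 0.2256] rot [ 3.139  0.004 -3.141] F [-0.1 -0.3 -0.3] w 0.0428
tr [0.17, -0.911, -0.098] spin 0.0 mm 233.0 rows 5 q6 now 0.45 next 0.17593962545252761
tr [0.247, -1.735, 0.022] spin 0.0 mm 438.0 rows 9 q6 now 0.45 next -0.2844176615949978
```

View pics/x_w.png

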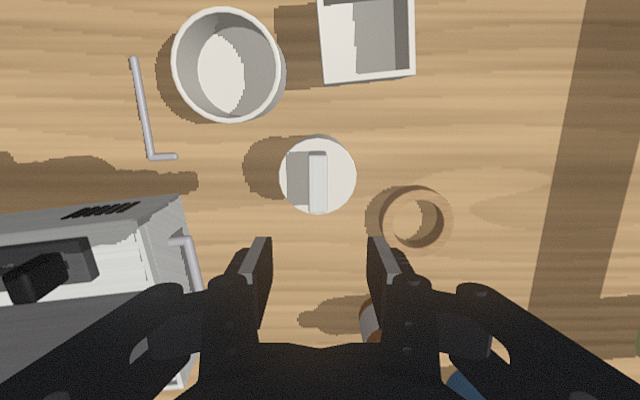

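Small lid seated flat. Next, the big lid.

Request:
drive_tool(
  series=[
    {"translation": [0.13, -0.9, -0.05], "spin": 0},
    {"translation": [0.13, -0.9, -0.05], "spin": 0},
    {"translation": [0.13, -0.9, -0.05], "spin": 0},
    {"translation": [0.13, -0.9, -0.05], "spin": 0},
    {"translation": [0.13, -0.9, -0.05], "spin": 0},
  ],
)

```text
time_s: 40.4
tool_pos: [0.4561, 0.0793, 0.2336]
tcp_rot: [-3.141, -0.004, 3.14]
wrist_force: [0.6, -0.5, 0.2]
width: 0.0425
```

Request:
drive_tool(
  series=[
    {"translation": [0.1, -0.8, 0], "spin": 0},
    {"translation": [0.1, -0.8, 0.05], "spin": 0},
    {"translation": [0.1, -0.8, 0.05], "spin": 0},
    {"translation": [0.1, -0.8, 0.05], "spin": 0},
    {"translation": [0.1, -0.8, 0.05], "spin": 0},
    {"translation": [0.1, -0.8, 0.05], "spin": 0},
  ],
)

```text
time_s: 41.0
tool_pos: [0.4321, -0.1186, 0.2213]
tcp_rot: [3.14, -0.004, 3.139]
wrist_force: [-0.3, 0.2, -0.2]
width: 0.0427
```

```bash
python3 - <<'E'
from h import *
c=cap("wrist","y_w");st()
E
```

```text
t 41.05 pos [ 0.4324 -0.1176  0.2216] rot [ 3.140e+00 -3.000e-03  3.141e+00] F [ 0.2 -0.5 -0.1] w 0.0427
```

View pics/y_w.png

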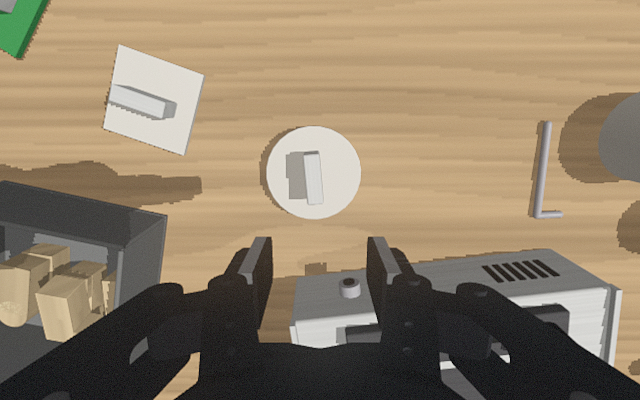

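```bash
python3 - <<'E'
from h import *
c=cap("wrist","y2_w",(250,115,370,230),5)
E
```

```text
(no output)
```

View pics/y2_w.png

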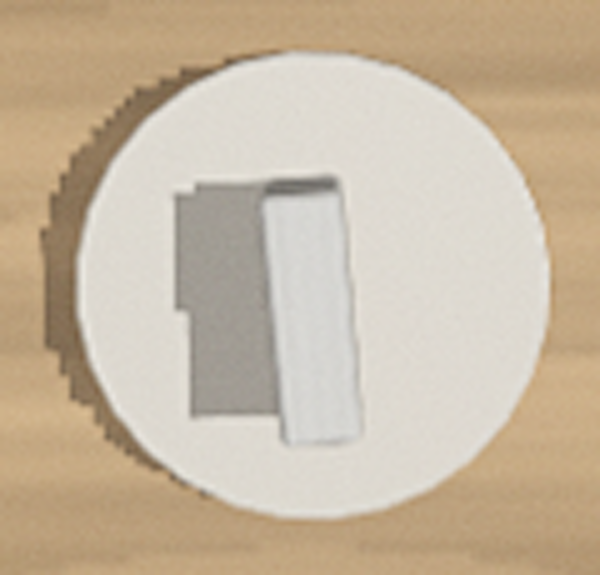

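```bash
python3 - <<'E'
from h import *
c=cap("wrist");f=lambda u,v:(250+u/5,115+v/5)
k=ray(c,[f(266,195),f(340,192),f(360,438),f(285,444)],.046)
m=k.mean(0); d=(k[2]+k[3]-k[0]-k[1])/2; ang=np.arctan2(d[1],d[0]);print(m,np.degrees(ang),np.linalg.norm(d),np.linalg.norm(k[1]-k[0]))
print("disc",ray(c,[f(313,286),f(78,286),f(549,286)],.015).round(4));st()
way([(m[0],m[1],.13),(m[0],m[1],.024)],ang)
E
```

```text
[ 0.43325139 -0.12392612  0.046     ] 4.2043995631886855 0.04889817253753648 0.014039669937888823
disc [[ 0.4325 -0.1245  0.015 ]
 [ 0.4325 -0.174   0.015 ]
 [ 0.4324 -0.0747  0.015 ]]
t 41.15 pos [ 0.4331 -0.1167  0.2224] rot [ 3.140e+00 -2.000e-03 -3.139e+00] F [ 0.5  0.3 -0.6] w 0.0426
tr [-0.001, -0.029, 0.37] spin -0.023 mm 93.0 rows 2 q6 now -0.41 next -0.35197901488497596
tr [-0.001, -0.029, 0.794] spin -0.023 mm 199.0 rows 4 q6 now -0.41 next -0.35197901488497596
```

Request:
drive_tool(
  series=[
    {"translation": [0, -0.029, 0.1], "spin": -0.023},
    {"translation": [0, -0.029, 0.3], "spin": -0.023},
    {"translation": [0, -0.029, 0.5], "spin": -0.023},
    {"translation": [0, -0.029, 0.65], "spin": -0.023},
    {"translation": [0, -0.029, 0.75], "spin": -0.023},
    {"translation": [0, -0.029, 0.785], "spin": -0.023},
    {"translation": [0, -0.029, 0.785], "spin": -0.023},
    {"translation": [0, -0.029, 0.785], "spin": -0.023},
  ],
)

```text
time_s: 41.95
tool_pos: [0.4349, -0.1251, 0.0282]
tcp_rot: [-3.141, 0.002, -3.067]
wrist_force: [1.1, 0.3, -0.1]
width: 0.0428
```

Request:
drive_tool(
  series=[
    {"translation": [0, 0, 0], "spin": 0},
    {"translation": [0, 0, 0], "spin": 0},
    {"translation": [0, 0, 0], "spin": 0},
    {"translation": [0, 0, 0], "spin": 0},
    {"translation": [0, 0, 0], "spin": 0},
    {"translation": [0, 0, -0.15], "spin": 0},
    {"translation": [0, 0, -0.35], "spin": 0},
    {"translation": [0, 0, -0.55], "spin": 0},
    {"translation": [0, 0, -0.75], "spin": 0},
    {"translation": [0, 0, -0.75], "spin": 0},
  ],
  grip=1,
)

```text
time_s: 42.95
tool_pos: [0.4386, -0.1277, 0.2228]
tcp_rot: [-3.134, 0.014, -3.069]
wrist_force: [1.2, -0.6, -0.3]
width: 0.0144
```

```bash
python3 - <<'E'
from h import *
c=cap("wrist","z_w");st();way([(.42,.1,.23),(.3956,.2272,.2)],np.radians(4.2))
E
```

```text
t 43.0 pos [ 0.4366 -0.1268  0.2192] rot [-3.137  0.009 -3.069] F [-0.3  1.1 -1.9] w 0.0144
tr [0.0, 0.91, -0.043] spin -0.0 mm 228.0 rows 5 q6 now -0.5 next 0.16043935228513995
tr [0.061, 1.424, 0.077] spin -0.0 mm 357.0 rows 8 q6 now -0.5 next 0.4480173773930307
```

View pics/z_w.png

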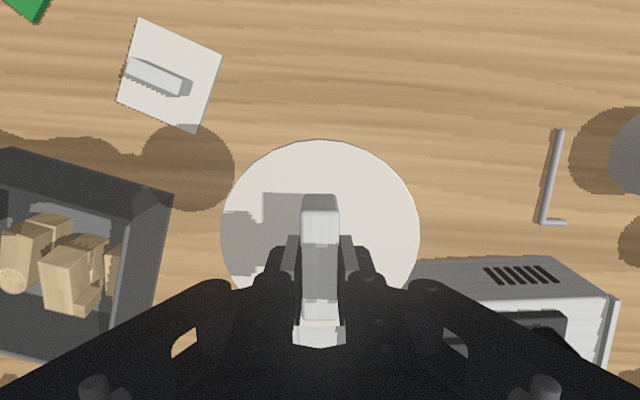

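Request:
drive_tool(
  series=[
    {"translation": [0, 0.25, -0.05], "spin": 0},
    {"translation": [0, 0.95, -0.05], "spin": 0},
    {"translation": [0, 0.95, -0.05], "spin": 0},
    {"translation": [0, 0.95, -0.05], "spin": 0},
    {"translation": [0, 0.95, -0.05], "spin": 0},
    {"translation": [0, 0.95, -0.05], "spin": 0},
  ],
)

```text
time_s: 43.6
tool_pos: [0.4141, 0.1151, 0.2253]
tcp_rot: [3.14, -0.003, -3.062]
wrist_force: [-1.0, -0.2, -1.1]
width: 0.0143
```

```bash
python3 - <<'E'
from h import *
st();c=cap("wrist","za_w");pots(c);way([(.3974,.2272,.14)],np.radians(4.2))
E
```

```text
t 43.6 pos [0.4141 0.1151 0.2253] rot [ 3.140e+00 -3.000e-03 -3.062e+00] F [-1.  -0.2 -1.1] w 0.0143
px [ 80. 327.] circle [ 0.6057 -0.1185] r 0.0389 res 0.0275 rect [ 584.9 -127.2] [ 45.8 115.4] 33.6
px [319. 323.] circle [0.5704 0.1263] r 0.0224 res 0.0157 rect [567.3 125. ] [54.4 45.3] 4.5
px [521. 270.] circle [0.4998 0.31  ] r 0.035 res 0.0185 rect [494.2 326.6] [87.2 43.9] 31.2
px [321. 229.] circle [0.4615 0.1203] r 0.0175 res 0.0041 rect [461.1 120.2] [29.9 33.4] 4.5
px [361. 192.] circle [0.4218 0.1558] r 0.0863 res 0.0623 rect [410.2 154.9] [217.5 170.8] 69.7
px [578. 147.] circle [0.3655 0.3474] r 0.0455 res 0.0101 rect [365.7 347.4] [80.1 79.8] 5.7
tr [0.032, 0.46, 0.341] spin 0.001 mm 143.0 rows 3 q6 now 0.04 next 0.4460590525807344
```

View pics/za_w.png

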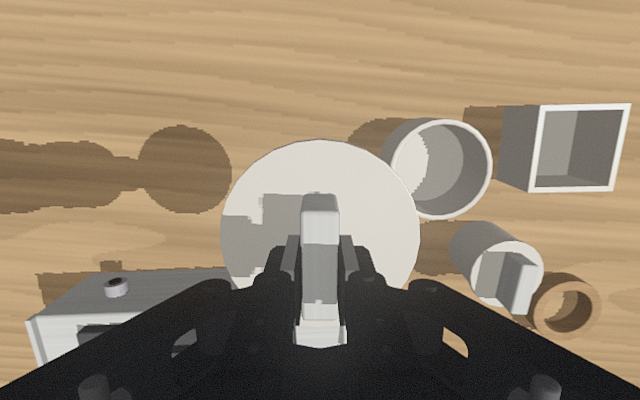

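Request:
drive_tool(
  series=[
    {"translation": [0.01, 0.15, 0], "spin": 0},
    {"translation": [0.02, 0.3, 0], "spin": 0},
    {"translation": [0.032, 0.45, 0.05], "spin": 0},
    {"translation": [0.032, 0.46, 0.2], "spin": 0},
    {"translation": [0.032, 0.46, 0.32], "spin": 0},
    {"translation": [0.032, 0.46, 0.34], "spin": 0},
    {"translation": [0.032, 0.46, 0.34], "spin": 0},
    {"translation": [0.032, 0.46, 0.34], "spin": 0},
  ],
)

```text
time_s: 44.45
tool_pos: [0.401, 0.2252, 0.143]
tcp_rot: [3.141, 0.001, -3.07]
wrist_force: [0.7, 0.2, -1.1]
width: 0.0146
```

```bash
python3 - <<'E'
from h import *
st();c=cap("wrist","zb_w");way([(.3974,.2272,.081)],np.radians(4.2))
E
```

```text
t 44.45 pos [0.401  0.2252 0.143 ] rot [ 3.141e+00  1.000e-03 -3.070e+00] F [ 0.7  0.2 -1.1] w 0.0146
tr [0.016, 0.008, 0.25] spin -0.001 mm 63.0 rows 2 q6 now 0.3 next 0.4460590525807344
```

View pics/zb_w.png

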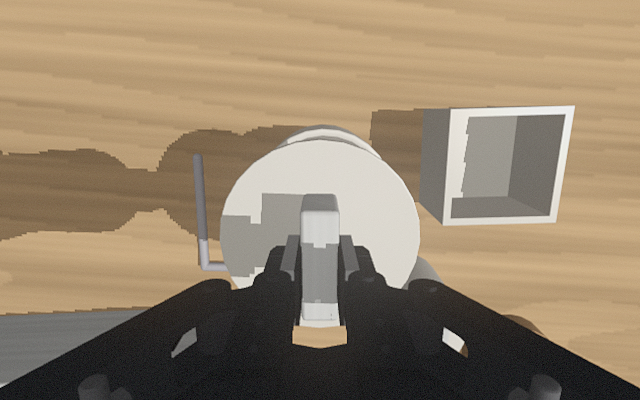

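Request:
drive_tool(
  series=[
    {"translation": [0.014, 0.008, 0.08], "spin": 0},
    {"translation": [0.014, 0.008, 0.15], "spin": 0},
    {"translation": [0.014, 0.008, 0.2], "spin": 0},
    {"translation": [0.014, 0.008, 0.23], "spin": 0},
    {"translation": [0.014, 0.008, 0.24], "spin": 0},
    {"translation": [0.014, 0.008, 0.24], "spin": 0},
  ],
)

```text
time_s: 45.1
tool_pos: [0.3966, 0.2275, 0.0823]
tcp_rot: [3.141, 0.0, -3.069]
wrist_force: [0.4, -0.3, -0.6]
width: 0.0145
```

Request:
drive_tool(
  series=[
    {"translation": [0, 0, 0.008], "spin": 0},
    {"translation": [0, 0, 0.016], "spin": 0},
    {"translation": [0, 0, 0.016], "spin": 0},
  ],
)

```text
time_s: 45.4
tool_pos: [0.3972, 0.2278, 0.0808]
tcp_rot: [3.141, 0.002, -3.069]
wrist_force: [-6.1, -1.4, 14.5]
width: 0.0146
```

Contact at the expected height (≈0.080). Release.

Request:
drive_tool(
  series=[
    {"translation": [0, 0, -0.01], "spin": 0},
    {"translation": [0, 0, -0.01], "spin": 0},
    {"translation": [0, 0, -0.01], "spin": 0},
    {"translation": [0, 0, -0.15], "spin": 0},
    {"translation": [0, 0, -0.3], "spin": 0},
    {"translation": [0, 0, -0.5], "spin": 0},
    {"translation": [0, 0, -0.6], "spin": 0},
    {"translation": [0, 0, -0.6], "spin": 0},
  ],
  grip=0,
)

```text
time_s: 46.2
tool_pos: [0.3994, 0.2287, 0.2326]
tcp_rot: [3.139, 0.009, -3.069]
wrist_force: [1.4, 1.0, 0.5]
width: 0.0429
```

```bash
python3 - <<'E'
from h import *
c=cap("wrist","zc_w");st();way([(.41,.0,.23),(.39,-.2,.22)],0.0)
E
```

```text
t 46.25 pos [0.3978 0.2281 0.2301] rot [ 3.14   0.005 -3.069] F [-0.1  0.5 -0.4] w 0.0426
tr [0.018, -0.913, 0.0] spin 0.023 mm 228.0 rows 5 q6 now 0.31 next 0.0
tr [0.156, -1.705, 0.04] spin 0.023 mm 428.0 rows 9 q6 now 0.31 next -0.47385133649476074
```

View pics/zc_w.png

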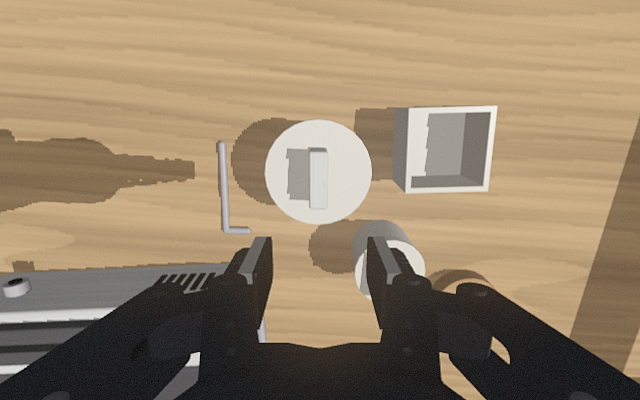

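```bash
python3 - <<'E'
from h import *
c=cap("wrist");pots(c);st()
E
```

```text
px [319. 174.] circle [0.3959 0.2271] r 0.0501 res 0.0007 rect [395.5 227.2] [100.1 100.5] 4.2
px [451. 151.] circle [0.3649 0.3482] r 0.0453 res 0.0102 rect [365.  348.1] [79.8 79.6] 5.7
t 46.3 pos [0.3964 0.2275 0.2282] rot [ 3.141e+00  1.000e-03 -3.069e+00] F [ 0.1 -0.3  0.6] w 0.0426
```

Request:
drive_tool(
  series=[
    {"translation": [0.02, -0.95, 0], "spin": 0},
    {"translation": [0.02, -0.95, 0], "spin": 0},
    {"translation": [0.02, -0.95, 0], "spin": 0},
    {"translation": [0.02, -0.95, 0], "spin": 0},
    {"translation": [0.02, -0.95, 0], "spin": 0},
  ],
)

```text
time_s: 46.8
tool_pos: [0.4068, -0.0119, 0.2258]
tcp_rot: [3.141, -0.004, -3.07]
wrist_force: [0.5, 0.6, 0.0]
width: 0.0424
```

Request:
drive_tool(
  series=[
    {"translation": [0.1, -1, 0.0], "spin": 0},
    {"translation": [0.1, -1, 0.0], "spin": 0},
    {"translation": [0.1, -1, 0.0], "spin": 0},
    {"translation": [0.1, -1, 0.0], "spin": 0},
    {"translation": [0.1, -1, 0.0], "spin": 0},
    {"translation": [0.1, -1, 0.0], "spin": 0},
    {"translation": [0.1, -1, 0.0], "spin": 0},
  ],
)

```text
time_s: 47.5
tool_pos: [0.4004, -0.261, 0.2257]
tcp_rot: [3.138, -0.003, -3.071]
wrist_force: [-0.5, 0.2, -0.7]
width: 0.0425
```

```bash
python3 - <<'E'
from h import *
c=cap("wrist","zd_w");st()
E
```

```text
t 47.55 pos [ 0.4006 -0.2599  0.226 ] rot [ 3.138e+00 -3.000e-03 -3.069e+00] F [-0.8  0.1  0. ] w 0.0424
```

View pics/zd_w.png

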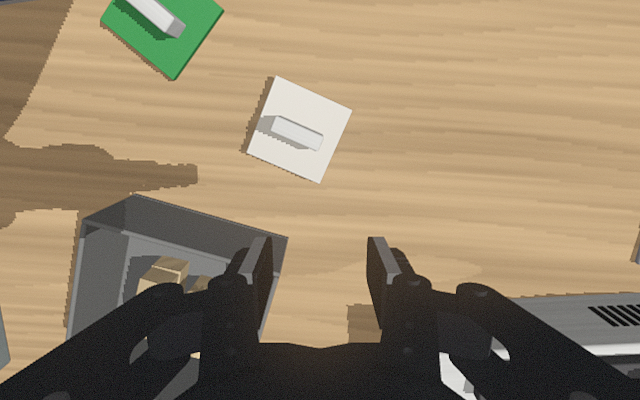

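```bash
python3 - <<'E'
from h import *
c=cap("wrist","zd2_w",(235,65,365,195),4.5)
E
```

```text
(no output)
```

View pics/zd2_w.png

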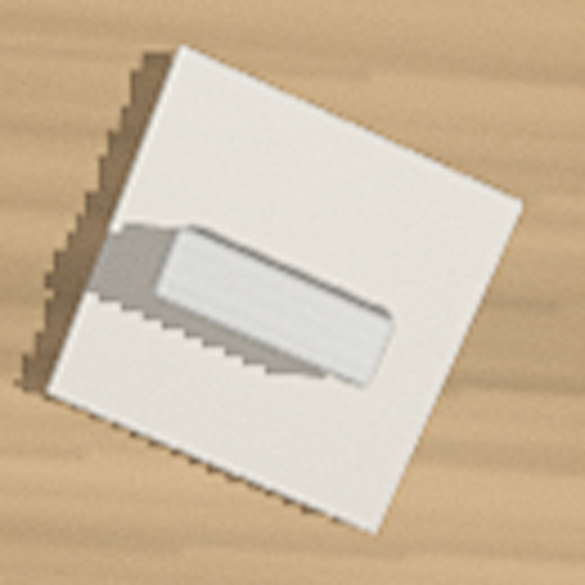

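```bash
python3 - <<'E'
from h import *
c=cap("wrist");f=lambda u,v:(235+u/4.5,65+v/4.5)
k=ray(c,[f(184,233),f(157,294),f(363,385),f(393,322)],.046)
m=k.mean(0); d=(k[2]+k[3]-k[0]-k[1])/2; ang=np.arctan2(d[1],d[0]);print(m,np.degrees(ang),np.linalg.norm(d),np.linalg.norm(k[1]-k[0]))
q=ray(c,[f(181,45),f(523,204),f(377,533),f(48,392)],.016);e=q[1]-q[0];e2=q[2]-q[3]
print("sq",q.mean(0),np.degrees(np.arctan2(e[1],e[0])),np.degrees(np.arctan2(e2[1],e2[0])),np.linalg.norm(e));st()
way([(m[0],m[1],.13),(m[0],m[1],.024)],ang)
# proposed place yaw options
for b in (5.7,95.7): print(b); way([(.365,.348,.2)],np.radians(b))
E
```

```text
[ 0.36014686 -0.28440258  0.046     ] 70.90363780637065 0.04712628975404076 0.01384413512251583
sq [ 0.3601335 -0.2846129  0.016    ] 70.21724631034529 70.50161374845875 0.08329694181200038
t 47.65 pos [ 0.4011 -0.2591  0.2268] rot [ 3.139e+00 -2.000e-03 -3.067e+00] F [-0.3 -0.7 -0.5] w 0.0425
tr [0.171, -0.089, 0.387] spin 0.63 mm 108.0 rows 14 q6 now -0.78 next 1.2356711216066403
tr [0.171, -0.089, 0.811] spin 0.63 mm 208.0 rows 14 q6 now -0.78 next 1.2356711216066403
5.7
tr [-0.036, 2.432, 0.107] spin -0.008 mm 609.0 rows 13 q6 now -0.78 next 0.6620759953535034
95.7
tr [-0.036, 2.432, 0.107] spin -0.508 mm 609.0 rows 13 q6 now -0.78 next -0.9087203314413932
```

Request:
drive_tool(
  series=[
    {"translation": [0.05, -0.03, 0], "spin": -0.047},
    {"translation": [0.1, -0.06, 0], "spin": -0.094},
    {"translation": [0.17, -0.09, 0.05], "spin": -0.2},
    {"translation": [0.171, -0.089, 0.2], "spin": -0.37},
    {"translation": [0.171, -0.089, 0.3], "spin": -0.37},
    {"translation": [0.171, -0.089, 0.36], "spin": -0.37},
    {"translation": [0.171, -0.089, 0.36], "spin": -0.37},
    {"translation": [0.171, -0.089, 0.36], "spin": -0.37},
    {"translation": [0.171, -0.089, 0.36], "spin": -0.37},
    {"translation": [0.171, -0.089, 0.36], "spin": -0.37},
  ],
)

```text
time_s: 48.65
tool_pos: [0.3611, -0.2851, 0.1381]
tcp_rot: [3.142, 0.0, -1.907]
wrist_force: [0.8, -0.2, -0.5]
width: 0.0424
```

```bash
python3 - <<'E'
from h import *
c=cap("wrist","ze_w");st();go(.360,-.2845,.026,np.radians(70.5))
E
```

```text
t 48.7 pos [ 0.3611 -0.2854  0.1382] rot [-3.141 -0.    -1.907] F [ 0.7  0.4 -0.2] w 0.0429
tr [-0.002, 0.005, 0.449] spin 0.001 dist mm 112.0 q6 -2.04 yaw -1.907
```

View pics/ze_w.png

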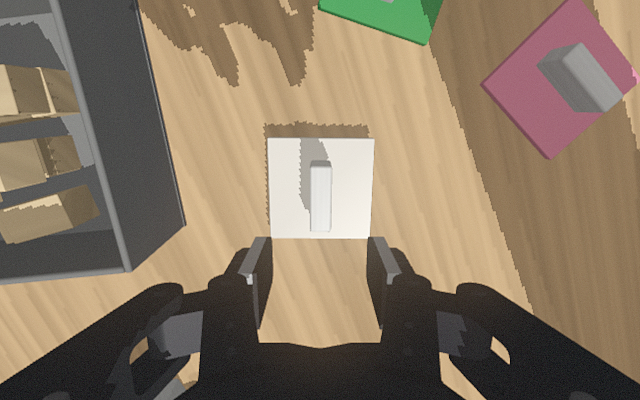

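Aligned on the white square lid; descend and grip.

Request:
drive_tool(
  series=[
    {"translation": [0, 0.003, 0.15], "spin": 0},
    {"translation": [0, 0.003, 0.28], "spin": 0},
    {"translation": [0, 0.003, 0.38], "spin": 0},
    {"translation": [0, 0.003, 0.44], "spin": 0},
    {"translation": [0, 0.003, 0.445], "spin": 0},
    {"translation": [0, 0.003, 0.445], "spin": 0},
  ],
)

```text
time_s: 49.3
tool_pos: [0.3602, -0.2858, 0.0269]
tcp_rot: [3.141, 0.0, -1.907]
wrist_force: [0.6, 0.9, 0.2]
width: 0.0428
```

Request:
drive_tool(
  series=[
    {"translation": [0, 0, 0], "spin": 0},
    {"translation": [0, 0, 0], "spin": 0},
    {"translation": [0, 0, 0], "spin": 0},
    {"translation": [0, 0, 0], "spin": 0},
    {"translation": [0, 0, 0], "spin": 0},
    {"translation": [0, 0, -0.15], "spin": 0},
    {"translation": [0, 0, -0.35], "spin": 0},
    {"translation": [0, 0, -0.55], "spin": 0},
    {"translation": [0, 0, -0.8], "spin": 0},
    {"translation": [0, 0, -0.8], "spin": 0},
    {"translation": [0, 0, -0.8], "spin": 0},
  ],
  grip=1,
)

```text
time_s: 50.4
tool_pos: [0.3615, -0.2875, 0.2298]
tcp_rot: [-3.136, -0.003, -1.906]
wrist_force: [0.7, -1.1, -1.5]
width: 0.0143
```

```bash
python3 - <<'E'
from h import *
c=cap("wrist","zf_w");st();go(.40,-.05,.23);go(.365,.348,.2,np.radians(95.7))
E
```

```text
t 50.45 pos [ 0.3603 -0.2862  0.2272] rot [-3.140e+00 -1.000e-03 -1.906e+00] F [-0.2  0.4 -1.8] w 0.0148
tr [-0.944, 0.161, -0.011] spin 0 dist mm 240.0 q6 -2.05 yaw -1.906
tr [-2.402, 0.818, 0.109] spin -0.138 dist mm 635.0 q6 -2.05 yaw -1.906
```

View pics/zf_w.png

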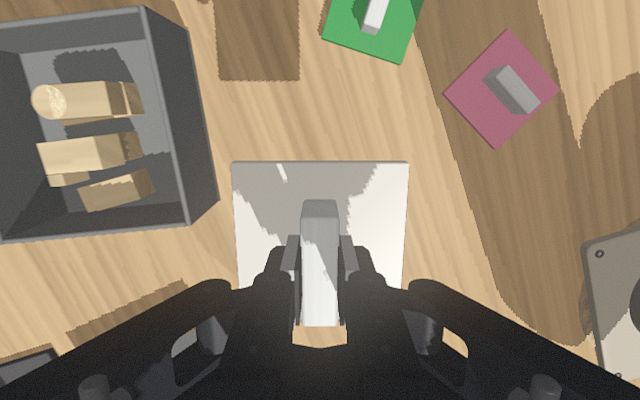

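Request:
drive_tool(
  series=[
    {"translation": [-0.2, 0.0, 0], "spin": -0.02},
    {"translation": [-0.93, 0.07, 0], "spin": -0.07},
    {"translation": [-0.93, 0.07, 0], "spin": -0.07},
    {"translation": [-0.93, 0.07, 0], "spin": -0.07},
    {"translation": [-0.93, 0.07, 0], "spin": -0.07},
    {"translation": [-0.93, 0.07, 0], "spin": -0.07},
    {"translation": [-0.93, 0.07, 0], "spin": -0.07},
  ],
)

```text
time_s: 51.15
tool_pos: [0.4184, -0.0597, 0.2241]
tcp_rot: [3.136, 0.0, -1.684]
wrist_force: [0.4, -0.3, -1.5]
width: 0.0146
```

```bash
python3 - <<'E'
from h import *
st();go(.40,.17,.23,np.radians(95.7));go(.3653,.3469,.2,np.radians(95.7))
E
```

```text
t 51.15 pos [ 0.4184 -0.0597  0.2241] rot [ 3.136  0.    -1.684] F [ 0.4 -0.3 -1.5] w 0.0146
tr [-0.905, 0.177, -0.023] spin -0.068 dist mm 230.0 q6 -1.75 yaw -1.684
tr [-1.592, 0.395, 0.097] spin -0.068 dist mm 411.0 q6 -1.75 yaw -1.684
```

Request:
drive_tool(
  series=[
    {"translation": [-0.9, 0.18, -0.02], "spin": -0.068},
    {"translation": [-0.9, 0.18, -0.02], "spin": -0.068},
    {"translation": [-0.9, 0.18, -0.02], "spin": -0.068},
    {"translation": [-0.9, 0.18, -0.02], "spin": -0.068},
    {"translation": [-0.9, 0.18, -0.02], "spin": -0.068},
    {"translation": [-0.9, 0.18, -0.02], "spin": -0.068},
  ],
)

```text
time_s: 51.75
tool_pos: [0.4007, 0.1694, 0.2305]
tcp_rot: [3.139, 0.0, -1.47]
wrist_force: [0.4, -0.9, -1.2]
width: 0.0145
```

```bash
python3 - <<'E'
from h import *
st();go(.3653,.3469,.14,np.radians(95.7));cap("wrist","zg_w");cap("scene","zg_s",(330,150,480,270),5)
E
```

```text
t 51.75 pos [0.4007 0.1694 0.2305] rot [ 3.139  0.    -1.47 ] F [ 0.4 -0.9 -1.2] w 0.0145
tr [-0.721, 0.07, 0.362] spin 0.0 dist mm 202.0 q6 -1.42 yaw -1.47
```

View pics/zg_w.png

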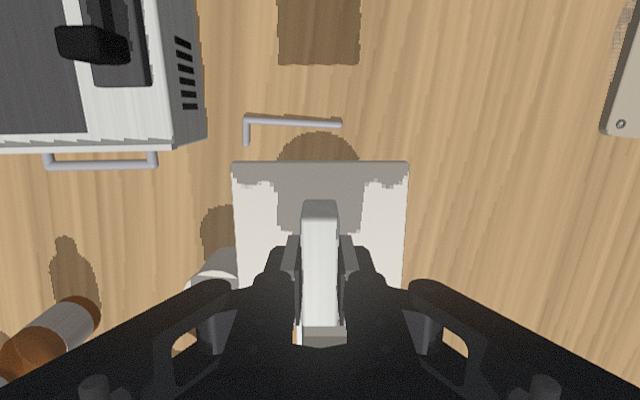

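View pics/zg_s.png

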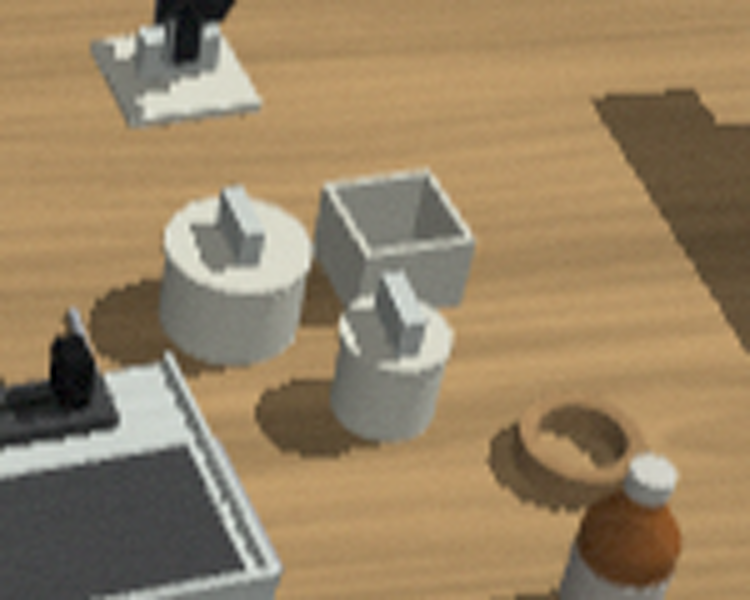

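Request:
drive_tool(
  series=[
    {"translation": [-0.2, 0.02, 0], "spin": 0},
    {"translation": [-0.4, 0.04, 0], "spin": 0},
    {"translation": [-0.6, 0.06, 0], "spin": 0},
    {"translation": [-0.72, 0.07, 0.05], "spin": 0},
    {"translation": [-0.72, 0.07, 0.2], "spin": 0},
    {"translation": [-0.72, 0.07, 0.33], "spin": 0},
    {"translation": [-0.72, 0.07, 0.35], "spin": 0},
    {"translation": [-0.72, 0.07, 0.35], "spin": 0},
    {"translation": [-0.72, 0.07, 0.35], "spin": 0},
  ],
)

```text
time_s: 52.75
tool_pos: [0.368, 0.345, 0.1457]
tcp_rot: [-3.14, 0.001, -1.475]
wrist_force: [-0.5, -0.1, -1.5]
width: 0.0147
```

```bash
python3 - <<'E'
from h import *
st();go(.3653,.3469,.083,np.radians(95.7));cap("wrist","zh_w");cap("scene","zh_s",(330,150,480,270),5)
E
```

```text
t 52.75 pos [0.368  0.345  0.1457] rot [-3.140e+00  1.000e-03 -1.475e+00] F [-0.5 -0.1 -1.5] w 0.0147
tr [-0.008, 0.01, 0.251] spin -0.001 dist mm 63.0 q6 -1.04 yaw -1.475
```

View pics/zh_s.png

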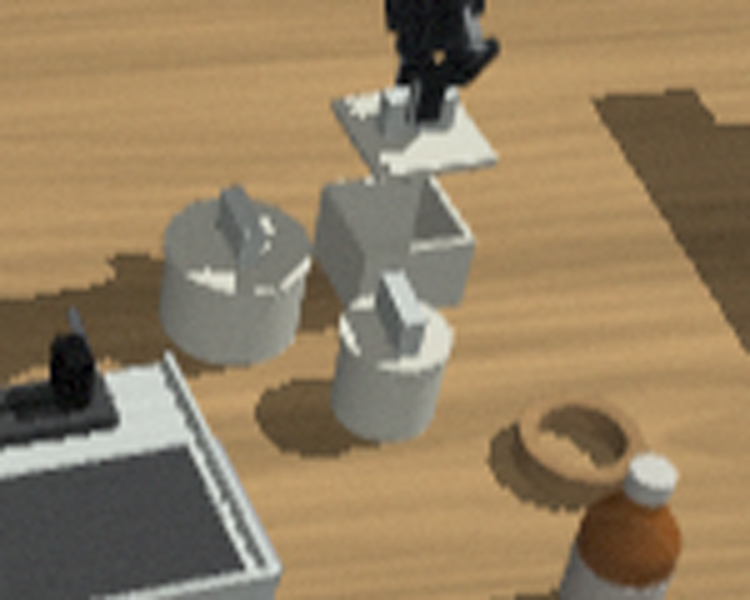

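View pics/zh_w.png

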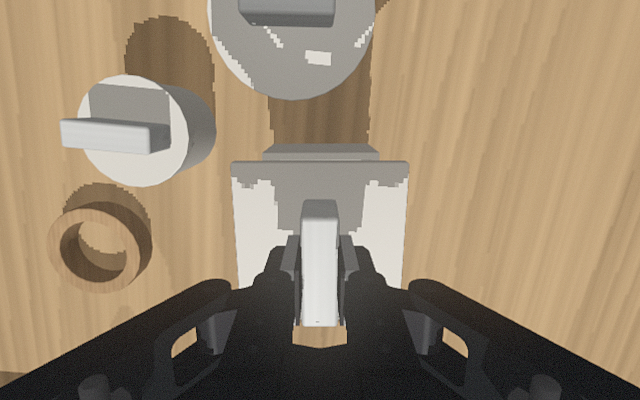

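Request:
drive_tool(
  series=[
    {"translation": [-0.006, 0.009, 0.08], "spin": 0},
    {"translation": [-0.006, 0.009, 0.15], "spin": 0},
    {"translation": [-0.006, 0.009, 0.2], "spin": 0},
    {"translation": [-0.006, 0.009, 0.23], "spin": 0},
    {"translation": [-0.006, 0.009, 0.25], "spin": 0},
    {"translation": [-0.006, 0.009, 0.25], "spin": 0},
  ],
)

```text
time_s: 53.45
tool_pos: [0.364, 0.3466, 0.0817]
tcp_rot: [3.141, -0.0, -1.473]
wrist_force: [-0.8, -0.1, -2.1]
width: 0.0142
```

Request:
drive_tool(
  series=[
    {"translation": [0, 0, 0.008], "spin": 0},
    {"translation": [0, 0, 0.016], "spin": 0},
    {"translation": [0, 0, 0.016], "spin": 0},
  ],
)

```text
time_s: 53.75
tool_pos: [0.3647, 0.3472, 0.0803]
tcp_rot: [-3.14, 0.001, -1.473]
wrist_force: [-3.2, -1.9, 11.4]
width: 0.0147
```

Request:
drive_tool(
  series=[
    {"translation": [0, 0, -0.008], "spin": 0},
    {"translation": [0, 0, -0.008], "spin": 0},
    {"translation": [0, 0, -0.008], "spin": 0},
    {"translation": [0, 0, -0.15], "spin": 0},
    {"translation": [0, 0, -0.3], "spin": 0},
    {"translation": [0, 0, -0.5], "spin": 0},
    {"translation": [0, 0, -0.7], "spin": 0},
    {"translation": [0, 0, -0.7], "spin": 0},
  ],
  grip=0,
)

```text
time_s: 54.55
tool_pos: [0.3681, 0.3497, 0.2608]
tcp_rot: [-3.129, 0.008, -1.473]
wrist_force: [0.0, 0.8, -0.5]
width: 0.0429
```

Request:
drive_tool(
  series=[
    {"translation": [0.9, 0, -0.1], "spin": 0},
    {"translation": [0.9, 0, -0.1], "spin": 0},
    {"translation": [0.9, 0, -0.1], "spin": 0},
    {"translation": [0.9, 0, -0.1], "spin": 0},
    {"translation": [0.9, 0, -0.1], "spin": 0},
    {"translation": [0.9, 0, -0.1], "spin": 0},
  ],
)

```text
time_s: 55.15
tool_pos: [0.3863, 0.1202, 0.2778]
tcp_rot: [-3.141, -0.001, -1.478]
wrist_force: [-0.2, -0.0, -0.1]
width: 0.0428
```

Request:
drive_tool(
  series=[
    {"translation": [1, 0, 0], "spin": 0},
    {"translation": [1, 0, 0], "spin": 0},
    {"translation": [1, 0, 0], "spin": 0},
    {"translation": [1, 0, 0], "spin": 0},
    {"translation": [1, 0, 0], "spin": 0},
    {"translation": [1, 0, 0], "spin": 0},
  ],
)

```text
time_s: 55.75
tool_pos: [0.4114, -0.1307, 0.2772]
tcp_rot: [-3.141, -0.002, -1.48]
wrist_force: [-0.5, 0.4, -0.1]
width: 0.0429
```

```bash
python3 - <<'E'
from h import *
st();cap("scene","zi_s",(240,160,490,310),3.2);cap("top","zi_t");cap("scene","zi_b",(120,200,280,310),4.5)
E
```

```text
t 55.75 pos [ 0.4114 -0.1307  0.2772] rot [-3.141e+00 -2.000e-03 -1.480e+00] F [-0.5  0.4 -0.1] w 0.0429
```

View pics/zi_s.png

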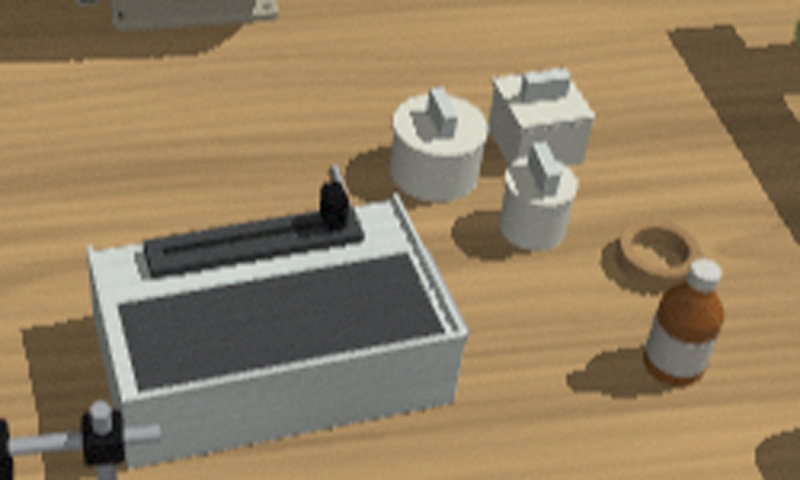

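View pics/zi_t.png

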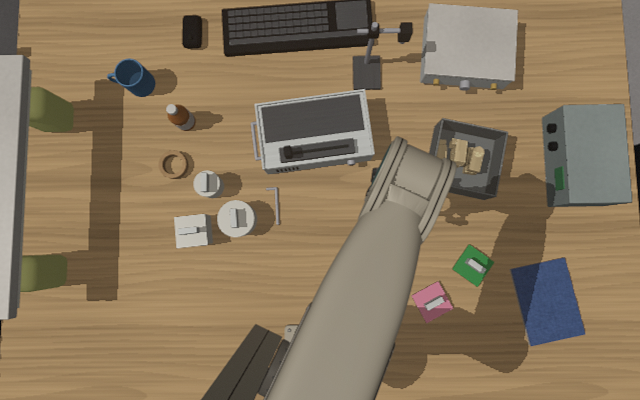

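View pics/zi_b.png

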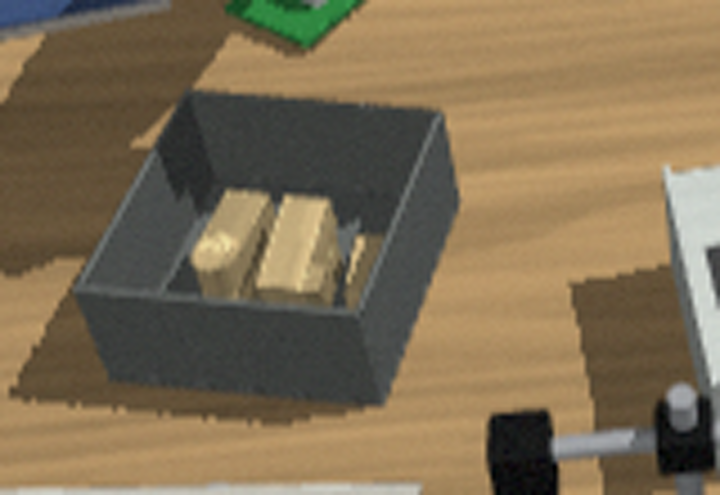

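```bash
python3 - <<'E'
from h import *
cap("scene","zj_s",(355,170,435,245),8)
E
```

```text
(no output)
```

View pics/zj_s.png

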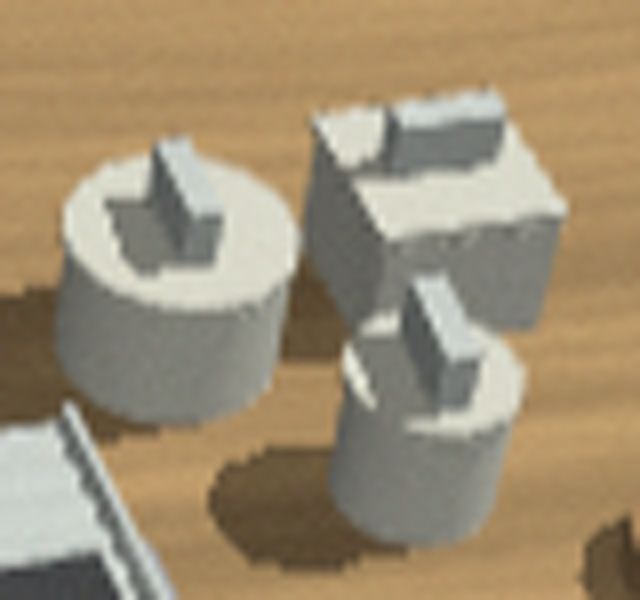

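```bash
python3 - <<'E'
from workcell import sign_off
print(sign_off())
E
```

```text
the job is handed in; nothing more can be done
None
```

The job is handed in after about 56 s of robot time, within the 208 s limit. My last checks showed everything done.

- **Offcuts:** All five were present: four on the deck and one on the desk. I put them in the waste bin before touching the lock. The last bin pictures show pieces in two stacks, all below the rim, and the deck is empty.
- **Transport lock:** I gripped it and slid it to the locked end. It stopped moving while the push rose to about 14 N, at the spot I had measured for the locked end. The pictures taken after I let go show it at the end of the track.
- **Lids:** All three were present, and each is on its own pot. The small lid had been knocked a few centimetres, so I measured it again before picking it up. Each lid met its pot within about 1.5 mm of the expected seated height, and all three look flat and closed in the final close-up.
- **Left alone:** In the final pictures the pots are upright. The tape, hex key, bottle and the green and pink look-alikes look unmoved, but I did not measure them again.

The only small mismatch was the square lid, which met its pot about 1.3 mm higher than I calculated. A lid resting on the rim would have been about 8 mm high. No check failed.

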